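Wind a batch of heat sinks into the curing chamber

TASK

Slide the curing chamber's clear guard fully open, set every heat sink that lies on the table flat, fins up, side by side inside the rim of the carriage in the loading bay, and slide the guard fully shut again. Only then fit the loose crank all the way down on the square shaft end and wind it clockwise, with the guard shut, until the carriage is fully home under the hood. Finally take the crank off and lay it flat, knob up, back in its black tray; leave the other things on the bench where they are.

Things in the scene. Friction and masses are not known exactly. Their poses are not given: they have to be found in the camera images.
- chamber: white fixed curing chamber, 156 (x) x 540 (y) mm. Origin at table level under the middle of the open-topped loading bay; x to its back, y to its gearbox end (robot's left), z up. Bay: y -105 to 105, between 8 mm walls at x = +-68, tops 92 mm above the table. Roofed hood: y -110 to -325, underside of roof at 86. Grey gearbox: y 115 to 215, x +-45, its collar's top 110 mm above the table
- guard (a joint): travel in m of the flat clear guard that slides on top of the walls, underside 96 mm and top 103 mm above the table: 0 = shut over the bay, 0.22 = fully open over the hood; grows as it goes to the chamber's -y. Friction about 1.5 N plus light damping (6 N s/m); it stays where it is left
- guard_handle (a point): centre of the top of the guard's orange upright handle, a bar 12 mm thick along the chamber's y, 70 mm long along its x, standing 40 mm above the guard; the top lies 143 mm above the table. Axes as the chamber's; it slides with the guard
- carriage (a joint): travel in m of the aluminium carriage: 0 = out in the loading bay, 0.2 = fully home under the hood; grows to the chamber's -y. Driven by the shaft at 0.01 m per rad (about 63 mm a turn); cannot easily be pushed by hand
- carriage_deck (a point): centre of the carriage's flat deck, 45 mm above the table, axes as the chamber's; inside its rim the deck is 122 (x) x 200 (y) mm, the rim is 3 mm thick, 8 mm high along the sides (x) and 14 mm at the ends (y). Three heat sinks fit in a row along y with 60 mm sides along x. It moves with the carriage
- shaft (a joint): angle in rad of the vertical shaft, 0 to 20 (about 3.2 turns from stop to stop); grows clockwise seen from above and winds the carriage home at 20. Turning it takes about 0.1 N m; it stays where it is left
- shaft_foot (a point): foot of the square shaft end on the gearbox collar, on its axis, 110 mm above the table and at y = +165 mm from the chamber's origin; the square is 16 mm wide with flats along this point's x and y axes (it turns with the shaft), 20 mm tall with a 6 mm tapered tip above. A crank that is all the way down has its origin here
- crank: loose dark steel crank, 0.25 kg. Origin at the centre of the underside of its hub, z up, x along its arm towards the red knob. Hub 30 mm square (flats along x and y), 50 mm high, with a square socket 18.6 mm wide and 27 mm deep opening downwards; arm 10 mm high and 18 mm wide at the bottom, reaching to x = 73 mm; the knob stands up at x = 60 mm. It fits the shaft at any of four quarter turns
- crank_knob (a point): middle of the crank's red knob, 42 mm above the crank's underside at x = 60 mm; the knob is an upright cylinder 22 mm in diameter, from 14 to 66 mm above the underside, and spins freely on its pin
- tray: black open tray fixed on the table, 140 (x) x 84 (y) x 14 mm, walls and floor 4 mm thick; origin at the centre of its underside. The crank lies in it at the start, arm along the tray's x
- sink_a: aluminium finned heat sink, 50 (its x) x 60 (its y) x 28 mm high, about 0.09 kg, solid enough to grip across either pair of sides; origin at the centre of its underside, z up out of the fins
- sink_b: aluminium finned heat sink, 50 (its x) x 60 (its y) x 28 mm high, about 0.09 kg, solid enough to grip across either pair of sides; origin at the centre of its underside, z up out of the fins
- sink_c: aluminium finned heat sink, 50 (its x) x 60 (its y) x 28 mm high, about 0.09 kg, solid enough to grip across either pair of sides; origin at the centre of its underside, z up out of the fins
- sink_d: aluminium finned heat sink, 50 (its x) x 60 (its y) x 28 mm high, about 0.09 kg, solid enough to grip across either pair of sides; origin at the centre of its underside, z up out of the fins
- led_driver: bystander: white LED driver, 40 (x) x 196 (y) x 28 mm; origin at the centre of its underside
- tape_yellow: bystander: roll of yellow tape lying flat, 58 x 56 x 19 mm; origin at the centre of its underside
Mind the look-alikes: they are no part of the job. Leave any blue or orange look-alike of the sink_c alone. Leave any orange look-alike of the sink_b alone.

How it is judged (in metres and radians):
On the way, in this order (a step that is already met when the one before it is completed fails the run):
1. the guard is slid open, at least 200 of its 220 mm (value of joint guard above 0.2 m), for 0.2 s.
2. every heat sink present lies flat inside the carriage's rim, the carriage still in the bay (x of sink_a in the frame of carriage_deck between -0.045 and 0.045 m and y of sink_a in the frame of carriage_deck between -0.085 and 0.085 m and z of sink_a in the frame of carriage_deck between -0.004 and 0.006 m and angle between each of sink_a, sink_b, sink_c, sink_d's own z axis and vertical below 0.12 rad and x of sink_b in the frame of carriage_deck between -0.045 and 0.045 m and y of sink_b in the frame of carriage_deck between -0.085 and 0.085 m and z of sink_b in the frame of carriage_deck between -0.004 and 0.006 m and x of sink_c in the frame of carriage_deck between -0.045 and 0.045 m and y of sink_c in the frame of carriage_deck between -0.085 and 0.085 m and z of sink_c in the frame of carriage_deck between -0.004 and 0.006 m and x of sink_d in the frame of carriage_deck between -0.045 and 0.045 m and y of sink_d in the frame of carriage_deck between -0.085 and 0.085 m and z of sink_d in the frame of carriage_deck between -0.004 and 0.006 m and value of joint carriage below 0.03 m), for 0.3 s.
3. the guard is shut to within 8 mm, the heat sinks still on the carriage in the bay (all of step 2 and value of joint guard below 0.008 m), for 0.2 s.
4. the crank is all the way down on the square shaft (within 6 mm), the guard shut and the carriage not yet wound past 30 mm (horizontal distance between crank and shaft_foot below 0.005 m and z of crank in the frame of shaft_foot between -0.004 and 0.006 m and value of joint guard below 0.008 m and value of joint carriage below 0.03 m), for 0.2 s.
5. the carriage is wound half way, the crank on the shaft and the guard shut (horizontal distance between crank and shaft_foot below 0.005 m and z of crank in the frame of shaft_foot between -0.004 and 0.006 m and value of joint guard below 0.008 m and value of joint carriage above 0.1 m).
6. the carriage is wound home to within 8 mm, the crank on the shaft and the guard shut (horizontal distance between crank and shaft_foot below 0.005 m and z of crank in the frame of shaft_foot between -0.004 and 0.006 m and value of joint guard below 0.008 m and value of joint carriage above 0.192 m), for 0.2 s.
At the end, for the whole second after the job is handed in: Every heat sink present lies flat (within 7 degrees) inside the carriage's rim, the carriage is home (192 of 200 mm or more) with the guard shut (within 8 mm), and the crank lies flat with hub and knob in the black tray; all at rest and released (x of sink_a in the frame of carriage_deck between -0.045 and 0.045 m and y of sink_a in the frame of carriage_deck between -0.085 and 0.085 m and z of sink_a in the frame of carriage_deck between -0.004 and 0.006 m and angle between each of sink_a, sink_b, sink_c, sink_d, crank's own z axis and vertical below 0.12 rad and x of sink_b in the frame of carriage_deck between -0.045 and 0.045 m and y of sink_b in the frame of carriage_deck between -0.085 and 0.085 m and z of sink_b in the frame of carriage_deck between -0.004 and 0.006 m and x of sink_c in the frame of carriage_deck between -0.045 and 0.045 m and y of sink_c in the frame of carriage_deck between -0.085 and 0.085 m and z of sink_c in the frame of carriage_deck between -0.004 and 0.006 m and x of sink_d in the frame of carriage_deck between -0.045 and 0.045 m and y of sink_d in the frame of carriage_deck between -0.085 and 0.085 m and z of sink_d in the frame of carriage_deck between -0.004 and 0.006 m and value of joint carriage above 0.192 m and value of joint guard below 0.008 m and x of crank in the frame of tray between -0.066 and 0.066 m and y of crank in the frame of tray between -0.038 and 0.038 m and x of crank_knob in the frame of tray between -0.066 and 0.066 m and y of crank_knob in the frame of tray between -0.038 and 0.038 m and height (world z) of crank below 0.01 m and linear speed of each of sink_a, sink_b, sink_c, sink_d, crank below 0.02 m/s); the robot touches nothing.
It fails at once if the white LED driver is shifted by more than 30 mm (distance of led_driver from where it was at the start of the episode above 0.03 m).
It fails at once if the yellow tape roll is shifted by more than 30 mm (distance of tape_yellow from where it was at the start of the episode above 0.03 m).
Of sink_a, sink_b, sink_c, sink_d only 2 to 3 are there at a start; the rules pass over those that are not, and their reading is None.
At some moment in a run one of sink_a, sink_b, sink_c, sink_d may be knocked a few centimetres aside while the robot is not near it.
It also fails if it takes over 210 s, if anything falls off the work surface, if the arm or the gripper's body presses on something with over 40 N, if the wrist force passes 120 N, or if a joint passes its speed limit or range.

ROBOT

A 6-joint arm with a two-finger parallel gripper is mounted at the origin on a cart in front of the work surface, level with it; the furniture and walls round the work are solid. World frame = base frame: x ahead of the robot, y to its left, z up, the work surface at z = 0. Lengths are in m, angles in degrees, forces in N, time in s.
With the tool pointing down it reaches from about 0.35 to 0.875 m from the base axis. Payload 4.2 kg.
Tool frame: the origin (TCP) lies on the front face of the gripper's body, between the roots of the fingers; the fingertips stand finger_overhang ahead of it and the grasp point (between the pads) lies 51 mm ahead of it (finger_overhang is the distance from the TCP to the fingertips, in m); z points along the fingers, y is the line along which they close (so a half turn about z gives the same grasp; the last joint's range is limited). The gripper opens to 87 mm and grips with 3 to 60 N. Pads are 19 mm wide; open, the fingers measure 117 mm over their backs; the gripper's body (75 mm by 190 mm) begins 51 mm behind the grasp point.
Start: joints at [-60.756, 22.042, 0.453, 0, -68.411, -14.817], TCP at [0.156, -0.605, 0.292] pointing down, gripper open.
Joint ranges: [-179.83, 179.83], [-69.29, 118.12], [-61.27, 80.66], [-181.25, 117.63], [-171.15, -9.14], [-177.46, 177.46]. Speed limits (degrees/s): [159.86, 159.86, 180, 180, 180, 180].

INTERFACE

Orientations are given as a 3x3 rotation matrix whose columns are the frame's x, y, z axes.
In Python, from station import sense, capture, camera_model, finish_job, finger_overhang gives the robot as it stands. The module is installed in compiled form; this text tells all that it offers.
- The arm moves only by the tool jog_arm, never from a script. Its argument "rows" is a list that holds one entry, the list of rows, each a list of 4 numbers: the shift along the tool's x, y, z in m, then the turn about the tool's z in rad. A call has 1 to 20 rows; each row shifts and turns the commanded pose from where the row before left it, along the tool's axes as they then stand; what a row does not reach is not made up. A row lasts 1/8 s, in which the tool goes at most 62.5 mm and 10.7 degrees, less where a joint would pass 70% of its speed; a pose out of reach is approached as far as the arm can. A call is refused whole if a number of a shift passes 0.0625 or a number of a turn 0.188, either way. A call with a gripper value outside its range is refused whole. "claw" is the opening, from 0 (shut) to 1 (fully open), set as the call begins (left out, the last holds). The fingers move at their own pace and stop on an object; the grip force is fixed at half the most. Time passes only in rows, so rows that do not move let the fingers close. It gives the time, the measured TCP pose, the force, the opening and the grip force at its end, in the units of the state.
- sense(): the state, without advancing time (a new reading comes with each control period).
- capture(name): name is "scene" or "top" or "wrist"; returns the picture (400x640x3 uint8, red, green, blue); there is no depth.
- camera_model(name): a dict with "fovy" (degrees; the focal length in pixels is half the picture's height over the tangent of half this angle, whatever the lens; pixels are square), "cx", "cy" (the principal point, pixels), "eye" and "rotation" of the camera in the world. Camera axes: x right, y down, z forward; pixel columns grow to the right and rows downward; lengths in m; the calibration is good to about 2 mm. A picture is of the moment at which its call begins: read the wrist's pose just before it. camera_model takes no time and is no camera call; for the wrist camera it gives the pose at the moment of the call.
- finish_job(): hands the job in; it is judged then, once.
The state is a dict: "time_s": time; "joints": joint angles; "joint_velocities": joint speeds; "effort": joint torques, N m; "tcp_pos": TCP position; "ee_rot": TCP orientation; "wrist_force": force on the tool from outside, world axes, zero at the start; "moment": the same for the moment, N m; "gripper_width": opening from 0.0 (shut) to 1.0 (fully open); "gripper_force": force on a finger pad.
Only numpy, scipy, OpenCV 4.12 (cv2) and the standard library are available. Lean on these libraries where they do the work, as an engineer would, in place of code of your own. Each camera call takes 0.05 s, during which the arm holds its last target. There are 200 camera calls.

## Working session

There is one attempt and no reset: what is moved stays moved. The work goes in short steps, Python scripts to look and compute and a tool call to move; the robot and the scene stay as the last step left them, time stands still between calls to the robot, and variables do not carry over. Pictures are saved under pics/ and viewed, at most 14 in all, crops included, and the job is handed in when it is done.

Besides the shell and the picture viewer there is one more tool, called after "Request:" as name([rows], argument=value, ...), one row to a line, values as JSON. jog_arm: Moves the arm, as the interface text tells. Its arguments: {"type":"object","properties":{"rows":{"type":"array"},"claw":{"type":"number"}},"required":["rows"]}

```bash
mkdir -p pics
python3 - <<'E'
from station import *
import cv2
print(finger_overhang() if callable(finger_overhang) else finger_overhang)
s=sense();print(s)
for n in("scene","top","wrist"):
    m=camera_model(n);print(n,m)
    cv2.imwrite(f"pics/{n}0.png",capture(n)[:,:,::-1])
E
```

```text
0.0697
{'time_s': 0.0, 'joints': array([-6.07565953e+01,  2.20911528e+01,  3.81769795e-01, -2.74183890e-02,
       -6.84111951e+01, -1.48186043e+01]), 'joint_velocities': array([-0.05669616, -0.09194069,  0.02187406,  0.04670472,  0.01064348,
       -0.02446081]), 'effort': array([ 1.11759124e-03, -3.90672469e+01,  1.87408233e+01,  4.22004864e+00,
        1.09306609e-02, -1.97121053e-04]), 'tcp_pos': array([ 0.15562905, -0.60486495,  0.29117297]), 'ee_rot': array([[-9.68519354e-01, -2.48937445e-01, -6.39804824e-04],
       [-2.48938243e-01,  9.68517183e-01,  2.05361541e-03],
       [ 1.08440193e-04,  2.14823816e-03, -9.99997687e-01]]), 'wrist_force': array([ 0.40620229, -0.82518314, -0.29730369]), 'moment': array([-0.00928265, -0.00303628,  0.03526473]), 'gripper_force': 0.0, 'gripper_width': 1.0020246251627059}
scene {'fovy': 43.10280329603412, 'cx': 309.68357681383117, 'cy': 200.40106287905996, 'eye': array([-0.07949718, -0.88635438,  1.3614449 ]), 'rotation': array([[ 0.82892824, -0.43815401,  0.34770539],
       [-0.55906154, -0.62884378,  0.54037551],
       [-0.01811532, -0.64232123, -0.76622142]])}
top {'fovy': 49.963384228527666, 'cx': 324.33078258178426, 'cy': 205.72801881052305, 'eye': array([ 0.24294309, -0.00989105,  1.4229892 ]), 'rotation': array([[-0.01463907, -0.98129749,  0.19193994],
       [-0.99982311,  0.01663294,  0.00878078],
       [-0.01180908, -0.19177745, -0.98136739]])}
wrist {'fovy': 58.18399755720005, 'cx': 323.475820112557, 'cy': 202.35346009801893, 'eye': array([ 0.07498843, -0.62648015,  0.38371252]), 'rotation': array([[-0.24881108,  0.92404372,  0.2902348 ],
       [ 0.96854905,  0.2366324 ,  0.07692756],
       [ 0.00240547,  0.30024707, -0.95385843]])}
```

View pics/top0.png

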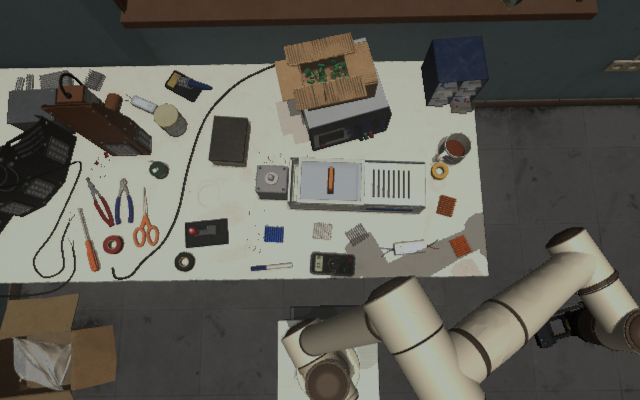

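View pics/scene0.png

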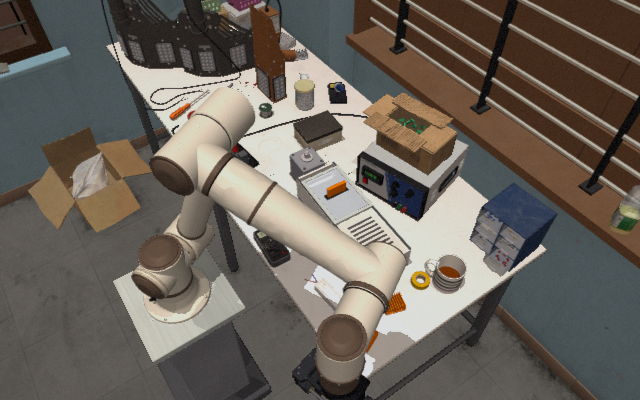

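The top view shows the chamber with its hood to the right (y<0), the gearbox at (272,181), the guard handle at (331,180) and the tray with the crank at (207,232). Candidate sinks are silver at (322,230) and (357,234), blue at (273,234), and orange at (447,205) and (460,245). There are also greyish finned things at (95,78) and (25,82). Only the silver ones can be meant. I'll enlarge the candidates to check.

Run:
```python
import cv2,numpy as np
t=cv2.imread("pics/top0.png")
a=cv2.resize(t[60:130,0:200],None,fx=4,fy=4,interpolation=cv2.INTER_CUBIC)
b=cv2.resize(t[195:280,180:380],None,fx=4,fy=3.5,interpolation=cv2.INTER_CUBIC)[:300]
cv2.imwrite("pics/crop1.png",np.vstack([a,b]))
```

```text
(no output)
```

View pics/crop1.png

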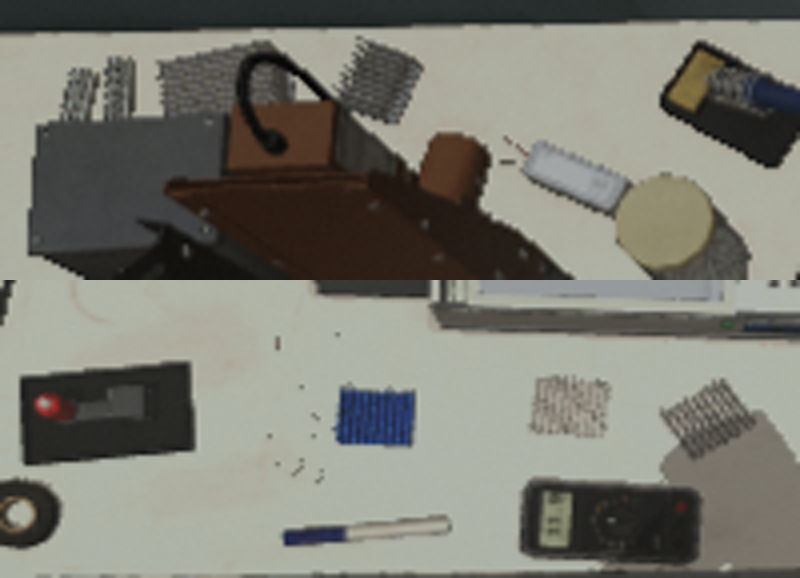

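The crop shows two silver sinks at top pixels (322,230) and (357,234), with the blue one at (273,234) between them and the tray. I'll turn pixels into positions, check whether the far-left finned things are within reach, and look with the wrist camera.

```bash
cat > h.py <<'E'
import cv2,numpy as np
from station import *
def ray(m,u,v):
    f=200/np.tan(np.radians(m["fovy"]/2))
    d=m["rotation"]@np.array([(u-m["cx"])/f,(v-m["cy"])/f,1]); return m["eye"],d
def pt(m,u,v,z):
    e,d=ray(m,u,v); return e+d*(z-e[2])/d[2]
def px(m,P):
    f=200/np.tan(np.radians(m["fovy"]/2)); c=m["rotation"].T@(np.asarray(P)-m["eye"])
    return f*c[0]/c[2]+m["cx"],f*c[1]/c[2]+m["cy"]
def yaw(s): R=s["ee_rot"]; return np.degrees(np.arctan2(R[1,1],R[0,1]))
def move(P,ang=None,s=None):
    """tool-frame shift (x,y,z) to bring TCP to P and turn about tool z so tool y points along ang deg (mod 180)"""
    s=s or sense(); d=s["ee_rot"].T@(np.asarray(P)-s["tcp_pos"])
    t=0
    if ang is not None: t=-((ang-yaw(s)+90)%180-90)
    return d.round(4),round(np.radians(t),3),"j6",s["joints"][5].round(1)
E
python3 - <<'E'
from h import *
m=camera_model("top")
for n,u,v,z in [("far",95,78,.028),("far2",45,82,.028),("far3",27,85,.02),("s1",322,230,.028),("s2",357,234,.028),("blue",273,234,.028),("or1",447,205,.028),("or2",460,245,.028),("handle",331,180,.143),("shaft",271,178,.136),("knob",192,231,.07),("hub",212,231,.055),("traymid",207,233,.014),("tape",440,171,.019),("led",408,248,.028)]:
    p=pt(m,u,v,z);print(n,p.round(3),np.hypot(*p[:2]).round(3))
E
```

```text
far [0.99  0.808 0.028] 1.278
far2 [0.979 0.984 0.028] 1.388
far3 [0.973 1.053 0.02 ] 1.434
s1 [0.435 0.011 0.028] 0.435
s2 [ 0.42  -0.103  0.028] 0.432
blue [0.424 0.172 0.028] 0.458
or1 [ 0.511 -0.402  0.028] 0.651
or2 [ 0.379 -0.435  0.028] 0.577
handle [ 0.574 -0.02   0.143] 0.574
shaft [0.585 0.166 0.136] 0.608
knob [0.433 0.425 0.07 ] 0.607
hub [0.434 0.365 0.055] 0.567
traymid [0.433 0.393 0.014] 0.585
tape [ 0.63  -0.389  0.019] 0.741
led [ 0.372 -0.267  0.028] 0.457
```

View pics/wrist0.png

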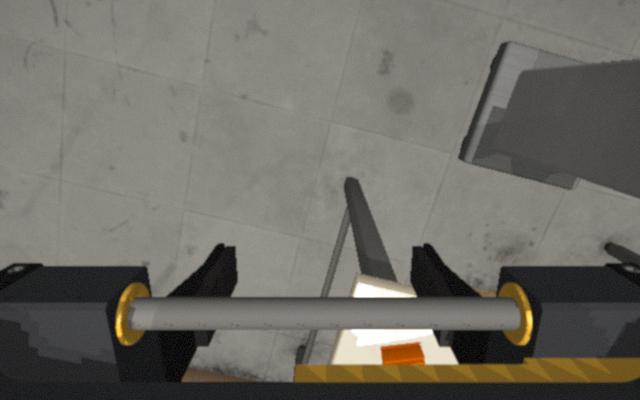

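The far-left finned pieces are 1.28 m or more from the base, out of reach, so they are scenery. The sinks on the work area are s1 at (322,230) and s2 at (357,234). I'll look for a hidden third one once the arm has moved. Next I'll get the handle and chamber axis.

Run:
```python
from h import *
m=camera_model("top");t=cv2.imread("pics/top0.png")
h=cv2.cvtColor(t,cv2.COLOR_BGR2HSV)
k=cv2.inRange(h,(5,150,100),(22,255,255));k[:,:300]=0;k[:, 360:]=0;k[:150]=0;k[220:]=0
c=max(cv2.findContours(k,0,2)[0],key=cv2.contourArea);r=cv2.minAreaRect(c);b=cv2.boxPoints(r);print(r,[pt(m,*p,.143).round(3) for p in b])
s=sense();print(yaw(s)); print(move([.574,-.02,.26],86.6))
```

```text
((330.5, 178.0), (20.0, 3.0), 90.0) [array([ 0.612, -0.015,  0.143]), array([ 0.612, -0.024,  0.143]), array([ 0.548, -0.023,  0.143]), array([ 0.548, -0.014,  0.143])]
104.42024085570436
(array([-0.5509,  0.4623,  0.0321]), np.float64(0.311), 'j6', np.float64(-14.8))
```

Request:
jog_arm([
  [[-0.0306, 0.0257, 0.0018, 0], [-0.0306, 0.0257, 0.0018, 0], [-0.0306, 0.0257, 0.0018, 0], [-0.0306, 0.0257, 0.0018, 0], [-0.0306, 0.0257, 0.0018, 0], [-0.0306, 0.0257, 0.0018, 0], [-0.0306, 0.0257, 0.0018, 0], [-0.0306, 0.0257, 0.0018, 0], [-0.0306, 0.0257, 0.0018, 0], [-0.0306, 0.0257, 0.0018, 0], [-0.0306, 0.0257, 0.0018, 0], [-0.0306, 0.0257, 0.0018, 0], [-0.0306, 0.0257, 0.0018, 0], [-0.0306, 0.0257, 0.0018, 0], [-0.0306, 0.0257, 0.0018, 0], [-0.0306, 0.0257, 0.0018, 0], [-0.0306, 0.0257, 0.0018, 0], [-0.0306, 0.0257, 0.0018, 0], [0, 0, 0, 0.155], [0, 0, 0, 0.155]],
], claw=1)

```text
time_s: 2.65
tcp_pos: [0.574, -0.0194, 0.2591]
ee_rot: [[-0.998, 0.062, -0.001], [0.062, 0.998, -0.0], [0.001, -0.0, -1.0]]
wrist_force: [-0.2, -0.1, -0.4]
gripper_width: 0.997
gripper_force: 0.0
```

Run:
```python
from h import *
s=sense();print(s["tcp_pos"],yaw(s),s["joints"].round(1),s["ee_rot"].round(3).tolist())
m=camera_model("wrist");w=capture("wrist")[:,:,::-1];cv2.imwrite("pics/w1.png",w)
t=capture("top")[:,:,::-1];cv2.imwrite("pics/t1.png",t)
c=cv2.imread("pics/scene0.png")
cv2.imwrite("pics/v1.png",np.vstack([cv2.resize(w,(480,300)),cv2.resize(t,(480,300))]))
h=cv2.cvtColor(np.ascontiguousarray(w),cv2.COLOR_BGR2HSV)
k=cv2.inRange(h,(5,150,100),(22,255,255));cs=cv2.findContours(k,0,2)[0]
for q in cs:
    if cv2.contourArea(q)>200: print(cv2.minAreaRect(q))
```

```text
[ 0.57395406 -0.01936067  0.25912356] 86.42635951264718 [  14.2   18.6   -9.7   -0.   -61.8 -107.8] [[-0.998, 0.062, -0.001], [0.062, 0.998, -0.0], [0.001, -0.0, -1.0]]
((325.0, 231.5), (113.0, 18.0), 90.0)
```

View pics/v1.png

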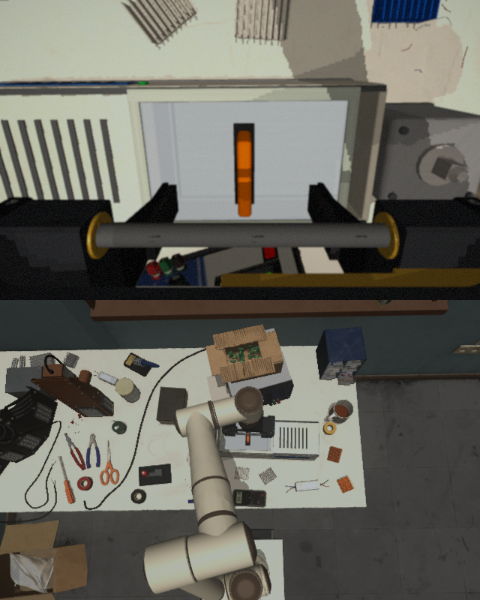

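The wrist view shows the shut guard with its orange handle midway between the fingers (full-size (325,232)) and the shaft square at about (593,220). Two sinks are at the top edge, and no third has appeared in the uncovered top view. I'll descend, grip the handle and slide it open.

Request:
jog_arm([
  [[-0.002, 0, 0.013, 0], [-0.002, 0, 0.013, 0], [0, 0, 0.013, 0], [0, 0, 0.013, 0], [0, 0, 0.013, 0], [0, 0, 0.013, 0], [0, 0, 0, 0]],
], claw=1)

```text
time_s: 3.62
tcp_pos: [0.5773, -0.0204, 0.1805]
ee_rot: [[-0.998, 0.058, -0.003], [0.058, 0.998, -0.0], [0.003, -0.001, -1.0]]
wrist_force: [0.6, -0.4, -0.1]
gripper_width: 1.001
gripper_force: 0.0
```

Request:
jog_arm([
  [[0, 0, 0, 0], [0, 0, 0, 0], [0, 0, 0, 0], [0, 0, 0, 0], [0, 0, 0, 0], [0, 0, 0, 0]],
], claw=0)

```text
time_s: 4.38
tcp_pos: [0.5779, -0.0202, 0.1819]
ee_rot: [[-0.998, 0.058, 0.0], [0.058, 0.998, -0.0], [-0.0, -0.0, -1.0]]
wrist_force: [0.8, 0.0, 0.6]
gripper_width: 0.403
gripper_force: 0.0
```

Request:
jog_arm([
  [[0, -0.01, 0, 0], [0, -0.015, 0, 0], [0, -0.015, 0, 0], [0, -0.015, 0, 0], [0, -0.015, 0, 0], [0, -0.015, 0, 0], [0, -0.015, 0, 0], [0, -0.015, 0, 0], [0, -0.015, 0, 0], [0, -0.015, 0, 0], [0, -0.015, 0, 0], [0, -0.015, 0, 0], [0, -0.015, 0, 0], [0, -0.015, 0, 0], [0, -0.008, 0, 0], [0, -0.005, 0, 0], [0, 0, 0, 0], [0, 0, 0, 0]],
], claw=0)

```text
time_s: 6.62
tcp_pos: [0.567, -0.2232, 0.1816]
ee_rot: [[-0.998, 0.057, 0.003], [0.057, 0.998, 0.022], [-0.002, 0.022, -1.0]]
wrist_force: [5.7, 59.8, 11.7]
gripper_width: 0.284
gripper_force: 29.9
```

Request:
jog_arm([
  [[0, 0.006, 0, 0], [0, 0.006, 0, 0], [0, 0, 0, 0], [0, 0, 0, 0], [0, 0, 0, 0]],
], claw=0)

```text
time_s: 7.25
tcp_pos: [0.5674, -0.2162, 0.1818]
ee_rot: [[-0.998, 0.057, 0.003], [0.057, 0.998, 0.014], [-0.002, 0.014, -1.0]]
wrist_force: [4.8, 40.1, 6.8]
gripper_width: 0.138
gripper_force: 29.9
```

Run:
```python
from h import *
s=sense();print(s["tcp_pos"],yaw(s),s["wrist_force"],s["gripper_width"],s["gripper_force"])
w=capture("wrist")[:,:,::-1];t=capture("top")[:,:,::-1];cv2.imwrite("pics/w2.png",w);cv2.imwrite("pics/t2.png",t)
c=capture("scene")[:,:,::-1]
cv2.imwrite("pics/v2.png",np.hstack([np.vstack([cv2.resize(w,(480,300)),cv2.resize(t[130:280,240:480],(480,300))]),cv2.resize(c[120:280,260:430],(320,300)).repeat(1,0)[:300].__getitem__(slice(None)) if 0 else cv2.resize(c[100:340,260:430],(320,600))]))
```

```text
[ 0.56737977 -0.21620226  0.18176169] 86.72647336127814 [ 4.81902374 40.09385038  6.79669083] 0.1383462471356549 29.889972042292356
```

View pics/v2.png

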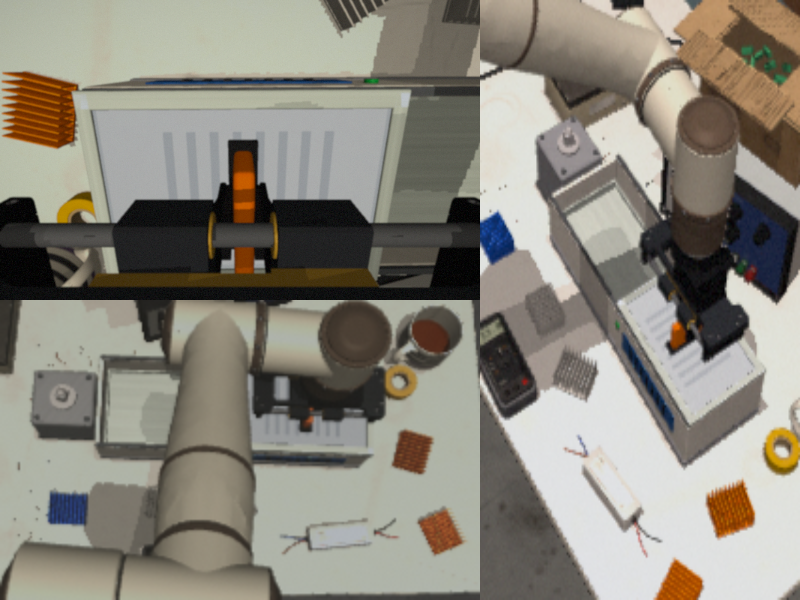

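The scene crop shows the guard over the hood with the bay open. The grip is solid at 12 mm width. The handle moved from y≈-0.020 to -0.2165 and is against its stop, so the guard started about 20 mm open. I'll unload the arm, release, and go to a vantage over the bay and sinks.

Request:
jog_arm([
  [[0, 0.005, 0, 0], [0, 0.004, 0, 0], [0, 0, 0, 0], [0, 0, 0, 0]],
])

```text
time_s: 7.9
tcp_pos: [0.5675, -0.2152, 0.1818]
ee_rot: [[-0.998, 0.058, 0.003], [0.058, 0.998, 0.003], [-0.003, 0.003, -1.0]]
wrist_force: [4.9, 10.2, -1.1]
gripper_width: 0.135
gripper_force: 29.9
```

Request:
jog_arm([
  [[0, 0, 0, 0], [0, 0, 0, 0], [0, 0, 0, 0], [0, 0, 0, 0], [0, 0, 0, 0], [0, 0, -0.02, 0], [0, 0, -0.03, 0], [0, 0, -0.03, 0], [0.01, 0.021, -0.01, 0], [0.01, 0.021, -0.01, 0], [0.01, 0.021, -0.01, 0], [0.01, 0.021, -0.01, 0], [0.01, 0.021, -0.01, 0], [0.01, 0.021, -0.01, 0], [0.01, 0.021, -0.01, 0], [0.01, 0.021, -0.01, 0], [0.01, 0.021, -0.01, 0], [0.01, 0.021, -0.01, 0], [0, 0, 0, 0], [0, 0, 0, 0]],
], claw=1)

```text
time_s: 10.4
tcp_pos: [0.4782, -0.0014, 0.3611]
ee_rot: [[-0.998, 0.058, -0.001], [0.058, 0.998, -0.0], [0.001, -0.0, -1.0]]
wrist_force: [-1.7, 0.3, 0.1]
gripper_width: 1.002
gripper_force: 0.0
```

Run:
```python
from h import *
s=sense();print(s["tcp_pos"],yaw(s),s["wrist_force"],s["gripper_width"])
m=camera_model("wrist");np.savez("w3.npz",**m);w=capture("wrist")[:,:,::-1];cv2.imwrite("pics/w3.png",w)
cv2.imwrite("pics/v3.png",cv2.resize(w,(800,500)))
```

```text
[ 0.47824039 -0.00139264  0.36106482] 86.6925814570094 [-1.6532297   0.31706908  0.11290583] 1.002092165290118
```

View pics/v3.png

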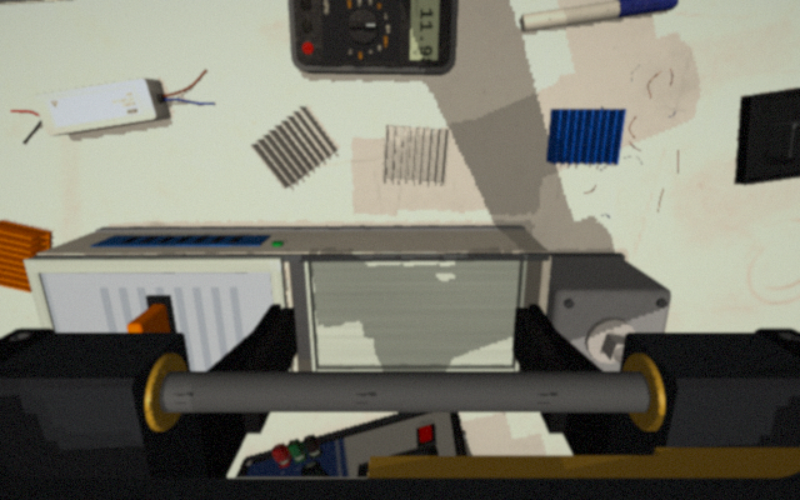

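The wrist view (800-wide picture) shows silver sinks at (295,147) and (415,155), the blue look-alike at (586,136), and the empty carriage at (312–521, 258–367). The shaft square is at (612,345). Only two sinks are present. Next I'll measure the sinks' poses and the chamber.

```bash
cat >> h.py <<'E'
def sinks(w,m,rois,z=.028):
    g=cv2.cvtColor(np.ascontiguousarray(w),cv2.COLOR_BGR2GRAY).astype(np.float32)
    gx=cv2.Sobel(g,5,1,0);gy=cv2.Sobel(g,5,0,1);e=np.hypot(gx,gy)
    k=(cv2.GaussianBlur(e,(0,0),2)>55).astype(np.uint8);k=cv2.morphologyEx(k,cv2.MORPH_CLOSE,np.ones((5,5)));k=cv2.morphologyEx(k,cv2.MORPH_OPEN,np.ones((15,15)))
    for x0,y0,x1,y1 in rois:
        q=np.zeros_like(k);q[y0:y1,x0:x1]=k[y0:y1,x0:x1]
        cs=cv2.findContours(q,0,2)[0]
        if not cs: print("none");continue
        c=max(cs,key=cv2.contourArea)
        P=np.array([pt(m,*p[0],z)[:2] for p in c],np.float32)*1000
        r=cv2.minAreaRect(P);mm=q>0
        # structure tensor -> fin normal in image, cast to world
        J=np.array([[ (gx*gx)[mm].sum(),(gx*gy)[mm].sum()],[0,(gy*gy)[mm].sum()]]);J[1,0]=J[0,1]
        ev=np.linalg.eigh(J)[1][:,0] # along fins
        M=cv2.moments(c);u,v=M["m10"]/M["m00"],M["m01"]/M["m00"]
        a=pt(m,u,v,z);b=pt(m,u+10*ev[0],v+10*ev[1],z)-a
        print("px",round(u),round(v),"centroid",a.round(4),"rect",[np.round(i,1) for i in r],"fins dir",np.degrees(np.arctan2(b[1],b[0])).round(1)%180)
E
python3 - <<'E'
from h import *
m=dict(np.load("w3.npz"));w=cv2.imread("pics/w3.png")
sinks(w,m,[(190,75,280,160),(295,90,370,155)])
for n,u,v,z in [("NL",312,259,.059),("NR",521,259,.059),("FR",515,367,.059),("FL",316,367,.059),("wallL",290,257,.092),("wallR",622,255,.096),("shaft",612,345,.136),("handtop",150,318,.143)]: print(n,pt(m,u/1.25,v/1.25,z).round(4))
E
```

```text
px 236 118 centroid [ 0.4203 -0.1     0.028 ] rect [array([ 421.4, -100.2]), array([58.5, 71.1]), np.float64(32.4)] fins dir 32.69999999999999
px 345 123 centroid [0.4339 0.026  0.028 ] rect [array([435.7,  27.6]), array([39.5, 53.6]), np.float64(86.7)] fins dir 174.3
NL [ 0.5195 -0.09    0.059 ]
NR [0.5307 0.1029 0.059 ]
FR [0.6443 0.0991 0.059 ]
FL [ 0.6328 -0.0995  0.059 ]
wallL [ 0.5063 -0.1006  0.092 ]
wallR [0.5194 0.1776 0.096 ]
shaft [0.5803 0.1567 0.136 ]
handtop [ 0.5328 -0.1986  0.143 ]
```

Run:
```python
from h import *
m=dict(np.load("w3.npz"));w=cv2.imread("pics/w3.png")
for n,c in (("s1",[(388,125),(448,129),(446,186),(384,184)]),("s2",[(308,105),(338,152),(290,188),(252,147)])):
    P=np.array([pt(m,u/1.25,v/1.25,.028)[:2] for u,v in c]);print(n,P.mean(0).round(4));
    for i in range(4):
        d=P[(i+1)%4]-P[i];print("  side",np.hypot(*d).round(4),np.degrees(np.arctan2(d[1],d[0])).round(1)%180)
print(move([.433,.014,.20],84.3)); print(move([.433,.014,.072],84.3))
m=camera_model("top")
for z in(.1,.15,.2):print([pt(m,*p,z).round(3) for p in((308,147),(388,130))])
cv2.imwrite("pics/c4.png",cv2.resize(w[70:165,180:380],None,fx=4,fy=4))
```

```text
s1 [0.4352 0.0117]
  side 0.0549 83.0
  side 0.0521 176.3
  side 0.0588 84.8
  side 0.0539 172.0
s2 [ 0.4215 -0.0984]
  side 0.0485 28.0
  side 0.0577 122.1
  side 0.0498 37.0
  side 0.0655 121.0
(array([0.046 , 0.013 , 0.1611]), np.float64(0.041), 'j6', np.float64(-112.6))
(array([0.0458, 0.0131, 0.2891]), np.float64(0.041), 'j6', np.float64(-112.6))
[array([0.696, 0.052, 0.1  ]), array([ 0.749, -0.208,  0.1  ])]
[array([0.679, 0.05 , 0.15 ]), array([ 0.73 , -0.201,  0.15 ])]
[array([0.662, 0.047, 0.2  ]), array([ 0.71 , -0.193,  0.2  ])]
```

View pics/c4.png

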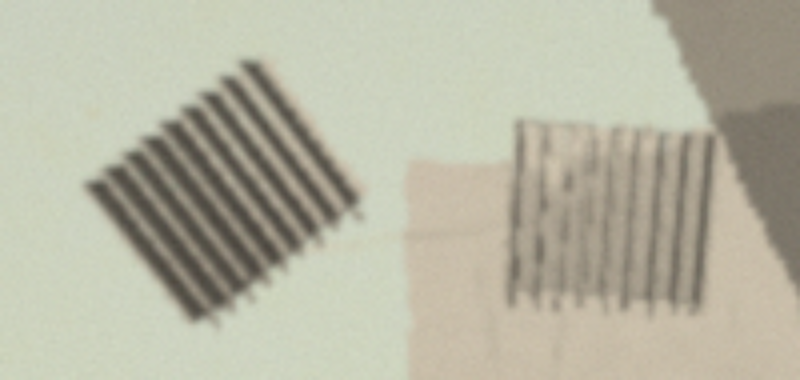

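Both silver sinks show clearly in the crop, fins up; s1 is the right one, with its fins along world x. I'll pick s1.

Request:
jog_arm([
  [[0.011, 0.0026, 0.03, 0.041], [0.011, 0.0026, 0.03, 0], [0.011, 0.0026, 0.03, 0], [0.011, 0.0026, 0.03, 0], [0, 0, 0.03, 0], [0, 0, 0.03, 0], [0, 0, 0.03, 0], [0, 0, 0.02, 0], [0, 0, 0.02, 0], [0, 0, 0.02, 0], [0, 0, 0.016, 0], [0, 0, 0, 0], [0, 0, 0, 0]],
], claw=1)

```text
time_s: 12.08
tcp_pos: [0.4362, 0.0125, 0.076]
ee_rot: [[-0.995, 0.1, 0.0], [0.1, 0.995, -0.0], [-0.0, -0.0, -1.0]]
wrist_force: [-0.7, 0.2, -0.3]
gripper_width: 1.001
gripper_force: 0.0
```

Request:
jog_arm([
  [[0, 0, 0, 0], [0, 0, 0, 0], [0, 0, 0, 0], [0, 0, 0, 0], [0, 0, 0, 0], [0, 0, 0, 0], [0, 0, 0, 0], [0, 0, 0, 0]],
], claw=0.5)

```text
time_s: 13.08
tcp_pos: [0.436, 0.0128, 0.0761]
ee_rot: [[-0.995, 0.099, 0.0], [0.099, 0.995, -0.0], [-0.0, -0.0, -1.0]]
wrist_force: [-1.2, -0.5, 5.8]
gripper_width: 0.687
gripper_force: 29.9
```

Request:
jog_arm([
  [[0, 0, -0.02, 0], [0, 0, -0.03, 0], [0, 0, -0.04, 0], [0, 0, -0.04, 0], [-0.0181, 0.0059, 0, 0], [-0.0181, 0.0059, 0, 0], [-0.0181, 0.0059, 0, 0], [-0.0181, 0.0059, 0, 0], [-0.0181, 0.0059, 0, 0], [-0.0181, 0.0059, 0, 0], [-0.0181, 0.0059, 0, 0], [-0.0181, 0.0059, 0, 0], [0, 0, 0, -0.042], [0, 0, 0, 0], [0, 0, 0, 0]],
])

```text
time_s: 14.95
tcp_pos: [0.5843, 0.0454, 0.2054]
ee_rot: [[-0.998, 0.058, -0.001], [0.058, 0.998, -0.0], [0.001, -0.0, -1.0]]
wrist_force: [-0.3, 0.1, -1.2]
gripper_width: 0.688
gripper_force: 29.9
```

Run:
```python
from h import *
s=sense();print(s["tcp_pos"],yaw(s),s["wrist_force"],s["gripper_width"])
print(move([.5845,.046,.1222],86.7))
```

```text
[0.58432721 0.04539074 0.20538059] 86.68611636452216 [-0.32707248  0.09635373 -1.15050891] 0.6879725443090139
(array([-0.0002,  0.0006,  0.0832]), np.float64(-0.0), 'j6', np.float64(-113.6))
```

Request:
jog_arm([
  [[0, 0, 0.02, 0], [0, 0, 0.02, 0], [0, 0, 0.015, 0], [0, 0, 0.012, 0], [0, 0, 0.01, 0], [0, 0, 0.006, 0], [0, 0, 0, 0], [0, 0, 0, 0]],
])

```text
time_s: 15.95
tcp_pos: [0.585, 0.0455, 0.1233]
ee_rot: [[-0.998, 0.057, 0.001], [0.057, 0.998, 0.0], [-0.001, 0.0, -1.0]]
wrist_force: [0.5, -0.4, -1.1]
gripper_width: 0.682
gripper_force: 29.9
```

Request:
jog_arm([
  [[0, 0, 0, 0], [0, 0, 0, 0], [0, 0, 0, 0], [0, 0, 0, 0], [0, 0, -0.02, 0], [0, 0, -0.03, 0], [0, 0, -0.03, 0], [0, 0, -0.03, 0], [0.014, -0.014, -0.012, 0], [0.014, -0.014, -0.012, 0], [0.014, -0.014, -0.012, 0], [0.014, -0.014, -0.012, 0], [0.014, -0.014, -0.012, 0], [0.014, -0.014, -0.012, 0], [0.014, -0.014, -0.012, 0], [0.014, -0.014, -0.012, 0], [0, 0, 0, 0], [0, 0, 0, 0]],
], claw=0.77)

```text
time_s: 18.2
tcp_pos: [0.4664, -0.06, 0.3288]
ee_rot: [[-0.998, 0.057, 0.0], [0.057, 0.998, 0.0], [-0.0, 0.0, -1.0]]
wrist_force: [-0.0, -0.1, -0.5]
gripper_width: 0.771
gripper_force: 0.0
```

Run:
```python
from h import *
s=sense();print(s["tcp_pos"],yaw(s),s["wrist_force"],s["gripper_width"])
m=camera_model("wrist");np.savez("w4.npz",**m);w=capture("wrist")[:,:,::-1];cv2.imwrite("pics/w4.png",w)
cv2.imwrite("pics/v4.png",cv2.resize(w,(800,500)))
print([np.round(px(m,(.4215,-.0984,.028)),0)])
```

```text
[ 0.46644961 -0.0600172   0.32879474] 86.70842304901679 [-0.04860476 -0.0712993  -0.46056826] 0.771449711939444
[array([286., 129.])]
```

View pics/v4.png

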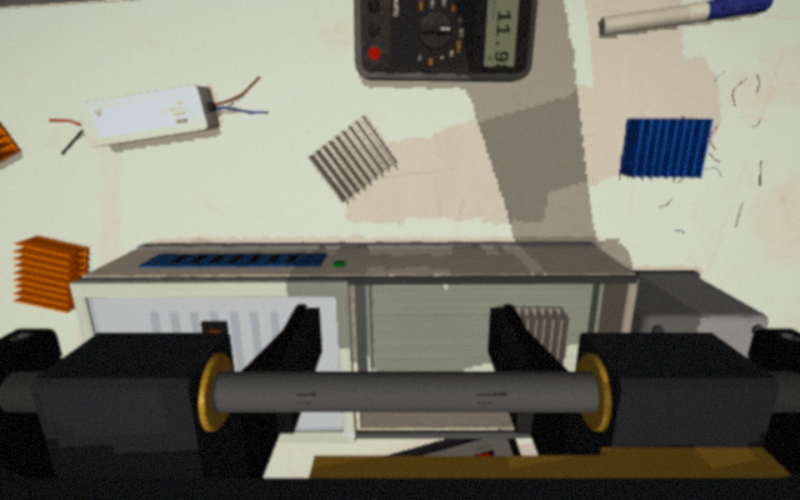

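s1 sits in the carriage at (545,340). s2 is at (353,159), as expected. I'll take s2 at yaw 107°, because the gripper body must clear the chamber front; the pads will square it up.

Request:
jog_arm([
  [[0, 0, 0, -0.177], [0, 0, 0, -0.177], [0.0145, -0.006, 0.02, 0], [0.0145, -0.006, 0.02, 0], [0.0145, -0.006, 0.02, 0], [0.0145, -0.006, 0.02, 0], [0, 0, 0.03, 0], [0, 0, 0.03, 0], [0, 0, 0.03, 0], [0, 0, 0.02, 0], [0, 0, 0, 0], [0, 0, 0, 0]],
], claw=1)

```text
time_s: 19.75
tcp_pos: [0.4187, -0.0997, 0.1392]
ee_rot: [[-0.956, -0.293, 0.001], [-0.293, 0.956, -0.0], [-0.0, -0.0, -1.0]]
wrist_force: [0.4, 0.3, 0.4]
gripper_width: 1.002
gripper_force: 0.0
```

Run:
```python
from h import *
s=sense();print(s["tcp_pos"],yaw(s),s["wrist_force"],s["gripper_width"],s["joints"].round(1))
print(move([.418,-.1,.0755],107))
w=capture("wrist")[:,:,::-1];cv2.imwrite("pics/w5.png",w)
m=camera_model("wrist");print(px(m,(.4205,-.1,.028)))
```

```text
[ 0.41871086 -0.09972614  0.13922202] 107.04454425093908 [0.44255357 0.27665238 0.39617438] 1.0017105188066422 [  8.4  14.3 -37.6   0.  -38.  -81.4]
(array([ 0.0008, -0.    ,  0.0637]), np.float64(0.001), 'j6', np.float64(-81.4))
(np.float64(323.1894586299665), np.float64(234.55600387967726))
```

View pics/w5.png

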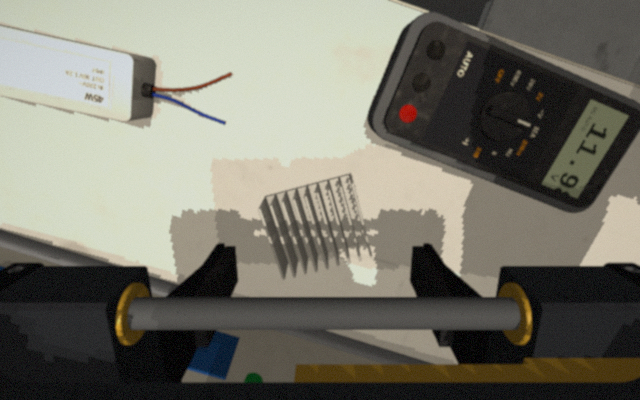

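s2 lies between the fingers, centred at about (315,228), with clearance on both sides. I'll go down and grip.

Request:
jog_arm([
  [[0, -0.001, 0.02, 0], [0, -0.001, 0.02, 0], [0, 0, 0.014, 0], [0, 0, 0.01, 0], [0, 0, 0, 0], [0, 0, 0, 0]],
], claw=1)

```text
time_s: 20.55
tcp_pos: [0.4191, -0.1017, 0.0754]
ee_rot: [[-0.956, -0.293, 0.001], [-0.293, 0.956, 0.0], [-0.001, -0.0, -1.0]]
wrist_force: [0.8, -0.3, -0.1]
gripper_width: 1.004
gripper_force: 0.0
```

Request:
jog_arm([
  [[0, 0, 0, 0], [0, 0, 0, 0], [0, 0, 0, 0], [0, 0, 0, 0], [0, 0, 0, 0], [0, 0, 0, 0], [0, 0, 0, 0], [0, 0, 0, 0], [0, 0, 0, 0], [0, 0, 0, 0]],
], claw=0.5)

```text
time_s: 21.8
tcp_pos: [0.4188, -0.1018, 0.0751]
ee_rot: [[-0.956, -0.293, 0.0], [-0.293, 0.956, -0.0], [-0.0, -0.0, -1.0]]
wrist_force: [-0.7, -1.1, 5.6]
gripper_width: 0.747
gripper_force: 27.1
```

Request:
jog_arm([
  [[0, 0, 0, 0], [0, 0, 0, 0], [0, 0, 0, 0], [0, 0, 0, 0]],
])

```text
time_s: 22.3
tcp_pos: [0.4188, -0.1018, 0.0751]
ee_rot: [[-0.956, -0.293, 0.0], [-0.293, 0.956, -0.0], [-0.0, -0.0, -1.0]]
wrist_force: [-1.0, -0.7, 4.8]
gripper_width: 0.748
gripper_force: 27.1
```

Run:
```python
from h import *
s=sense();print(s["gripper_width"],s["gripper_force"])
w=capture("wrist")[:,:,::-1];cv2.imwrite("pics/w6.png",w[150:350,150:490])
```

```text
0.7483790925137482 27.10902810562402
```

View pics/w6.png

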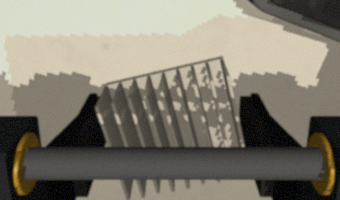

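The crop shows the sink jammed about 14° askew between the pads. I'll twist the gripped sink by that angle on the table, release it, turn back and grip again squarely.

Request:
jog_arm([
  [[0, 0, 0, 0.085], [0, 0, 0, 0.085], [0, 0, 0, 0.085], [0, 0, 0, 0], [0, 0, 0, 0]],
])

```text
time_s: 22.98
tcp_pos: [0.4195, -0.1017, 0.0751]
ee_rot: [[-0.999, -0.043, 0.002], [-0.043, 0.999, 0.0], [-0.002, 0.0, -1.0]]
wrist_force: [1.6, -0.0, 4.1]
gripper_width: 0.746
gripper_force: 27.3
```

Request:
jog_arm([
  [[0, 0, 0, 0], [0, 0, 0, 0], [0, 0, 0, 0], [0, 0, 0, 0], [0, 0, 0, -0.085], [0, 0, 0, -0.085], [0, 0, 0, -0.085], [0, 0, 0, 0], [0, 0, 0, 0]],
], claw=1)

```text
time_s: 24.1
tcp_pos: [0.4185, -0.1018, 0.0748]
ee_rot: [[-0.957, -0.291, -0.0], [-0.291, 0.957, -0.0], [0.0, 0.0, -1.0]]
wrist_force: [-0.2, 0.8, -0.2]
gripper_width: 0.998
gripper_force: 0.0
```

Request:
jog_arm([
  [[0, 0, 0, 0], [0, 0, 0, 0], [0, 0, 0, 0], [0, 0, 0, 0], [0, 0, 0, 0], [0, 0, 0, 0], [0, 0, 0, 0], [0, 0, 0, 0], [0, 0, 0, 0], [0, 0, 0, 0]],
], claw=0.5)

```text
time_s: 25.35
tcp_pos: [0.4186, -0.1018, 0.0749]
ee_rot: [[-0.956, -0.293, 0.0], [-0.293, 0.956, -0.0], [0.0, -0.0, -1.0]]
wrist_force: [-0.1, 0.2, 0.0]
gripper_width: 0.692
gripper_force: 30.0
```

Request:
jog_arm([
  [[0, 0, -0.02, 0], [0, 0, -0.03, 0], [0, 0, -0.04, 0], [0, 0, -0.04, 0], [0, 0, 0, 0.177], [0, 0, 0, 0.177], [-0.0175, 0.0079, 0, 0], [-0.0175, 0.0079, 0, 0], [-0.0175, 0.0079, 0, 0], [-0.0175, 0.0079, 0, 0], [-0.0175, 0.0079, 0, 0], [-0.0175, 0.0079, 0, 0], [-0.0175, 0.0079, 0, 0], [-0.0175, 0.0079, 0, 0], [-0.0175, 0.0079, 0, 0], [0, 0, 0, 0], [0, 0, 0, 0]],
])

```text
time_s: 27.48
tcp_pos: [0.5797, -0.0397, 0.2042]
ee_rot: [[-0.998, 0.057, -0.002], [0.057, 0.998, -0.0], [0.002, -0.0, -1.0]]
wrist_force: [-0.1, -0.1, -0.9]
gripper_width: 0.684
gripper_force: 30.0
```

Request:
jog_arm([
  [[0, 0, 0.02, 0], [0, 0, 0.02, 0], [0, 0, 0.015, 0], [0, 0, 0.012, 0], [0, 0, 0.01, 0], [0, 0, 0.007, 0], [0, 0, 0, 0], [0, 0, 0, 0]],
])

```text
time_s: 28.48
tcp_pos: [0.5801, -0.0398, 0.1212]
ee_rot: [[-0.998, 0.057, 0.001], [0.057, 0.998, 0.0], [-0.001, 0.0, -1.0]]
wrist_force: [0.4, 0.4, -1.1]
gripper_width: 0.687
gripper_force: 30.0
```

Request:
jog_arm([
  [[0, 0, 0, 0], [0, 0, 0, 0], [0, 0, 0, 0], [0, 0, 0, 0], [0, 0, -0.02, 0], [0, 0, -0.03, 0], [0, 0, -0.03, 0], [0, 0, -0.03, 0], [0.02, 0, -0.015, 0], [0.02, 0, -0.015, 0], [0.02, 0, -0.015, 0], [0.02, 0, -0.015, 0], [0.02, 0, -0.015, 0], [0.02, 0, -0.015, 0], [0, 0, 0, 0], [0, 0, 0, 0]],
], claw=0.77)

```text
time_s: 30.48
tcp_pos: [0.4603, -0.0329, 0.3206]
ee_rot: [[-0.998, 0.057, -0.0], [0.057, 0.998, 0.0], [0.0, 0.0, -1.0]]
wrist_force: [0.5, -0.2, -0.4]
gripper_width: 0.773
gripper_force: 0.0
```

Run:
```python
from h import *
s=sense();print(s["tcp_pos"],yaw(s),s["wrist_force"],s["gripper_width"])
m=camera_model("wrist");np.savez("w7.npz",**m);w=capture("wrist")[:,:,::-1];cv2.imwrite("pics/w7.png",w)
t=capture("top")[:,:,::-1];cv2.imwrite("pics/t7.png",t)
cv2.imwrite("pics/v7.png",np.vstack([cv2.resize(w,(640,400))[:330],cv2.resize(t[150:225,250:430],(640,267))]))
```

```text
[ 0.46028368 -0.03292431  0.32055701] 86.72194268902132 [ 0.50774291 -0.18729175 -0.42955766] 0.7729917599088313
```

View pics/v7.png

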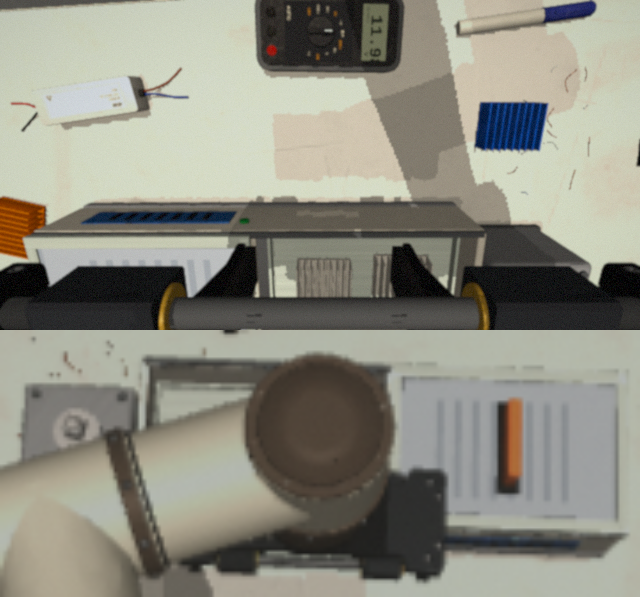

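Both sinks lie flat in the carriage ((325,278) and (403,275)); the handle waits over the hood. Next I'll shut the guard.

Request:
jog_arm([
  [[-0.0122, -0.0177, 0.007, 0], [-0.0122, -0.0177, 0.007, 0], [-0.0122, -0.0177, 0.007, 0], [-0.0122, -0.0177, 0.007, 0], [-0.0122, -0.0177, 0.007, 0], [-0.0122, -0.0177, 0.007, 0], [-0.0122, -0.0177, 0.007, 0], [-0.0122, -0.0177, 0.007, 0], [-0.0122, -0.0177, 0.007, 0], [-0.0122, -0.0177, 0.007, 0], [0, 0, 0, 0], [0, 0, 0.02, 0], [0, 0, 0.02, 0], [0, 0, 0.02, 0], [0, 0, 0.01, 0], [0, 0, 0, 0]],
], claw=0.6)

```text
time_s: 32.58
tcp_pos: [0.5716, -0.2165, 0.1806]
ee_rot: [[-0.998, 0.057, -0.001], [0.057, 0.998, 0.0], [0.001, 0.0, -1.0]]
wrist_force: [1.2, 0.1, 0.0]
gripper_width: 0.598
gripper_force: 0.0
```

Request:
jog_arm([
  [[0, 0, 0, 0], [0, 0, 0, 0], [0, 0, 0, 0], [0, 0, 0, 0], [0, 0, 0, 0], [0, 0, 0, 0], [0, 0, 0, 0], [0, 0, 0, 0], [0, 0, 0, 0], [0, 0, 0, 0]],
], claw=0)

```text
time_s: 33.83
tcp_pos: [0.5719, -0.2153, 0.181]
ee_rot: [[-0.998, 0.057, 0.0], [0.057, 0.998, 0.002], [-0.0, 0.002, -1.0]]
wrist_force: [0.6, 5.2, 0.7]
gripper_width: 0.139
gripper_force: 30.0
```

Request:
jog_arm([
  [[0, 0.01, 0, 0], [0, 0.015, 0, 0], [0, 0.015, 0, 0], [0, 0.015, 0, 0], [0, 0.015, 0, 0], [0, 0.015, 0, 0], [0, 0.015, 0, 0], [0, 0.015, 0, 0], [0, 0.015, 0, 0], [0, 0.015, 0, 0], [0, 0.015, 0, 0], [0, 0.015, 0, 0], [0, 0.015, 0, 0], [0, 0.015, 0, 0], [0, 0.01, 0, 0], [0, 0.005, 0, 0], [0, 0, 0, 0], [0, 0, 0, 0]],
])

```text
time_s: 36.08
tcp_pos: [0.5837, 0.0045, 0.1809]
ee_rot: [[-0.998, 0.057, -0.001], [0.057, 0.998, 0.001], [0.001, 0.001, -1.0]]
wrist_force: [-6.2, 2.4, 5.9]
gripper_width: 0.137
gripper_force: 30.0
```

Request:
jog_arm([
  [[0, 0.003, 0, 0], [0, 0.003, 0, 0], [0, 0, 0, 0], [0, 0, 0, 0]],
])

```text
time_s: 36.58
tcp_pos: [0.5838, 0.0052, 0.1809]
ee_rot: [[-0.998, 0.058, -0.004], [0.058, 0.998, -0.006], [0.003, -0.007, -1.0]]
wrist_force: [-2.9, -19.4, 4.4]
gripper_width: 0.136
gripper_force: 30.1
```

Request:
jog_arm([
  [[0, -0.0045, 0, 0], [0, 0, 0, 0], [0, 0, 0, 0]],
])

```text
time_s: 36.95
tcp_pos: [0.5838, 0.0047, 0.1809]
ee_rot: [[-0.998, 0.057, -0.002], [0.057, 0.998, -0.001], [0.002, -0.001, -1.0]]
wrist_force: [-4.4, -2.9, 4.9]
gripper_width: 0.135
gripper_force: 30.0
```

Request:
jog_arm([
  [[0, 0, 0, 0], [0, 0, 0, 0], [0, 0, 0, 0], [0, 0, 0, 0], [0, 0, -0.02, 0], [0, 0, -0.03, 0], [0, 0, -0.03, 0], [0, 0, -0.04, 0], [0, 0.02, 0, 0], [0, 0.02, 0, 0], [0, 0.02, 0, 0], [0, 0.02, 0, 0], [0, 0.02, 0, 0], [0, 0.02, 0, 0], [0, 0.02, 0, 0], [0, 0.02, 0, 0], [0, 0, 0, 0], [0, 0, 0, 0], [0, 0, 0, 0]],
], claw=0.8)

```text
time_s: 39.33
tcp_pos: [0.5936, 0.1637, 0.3009]
ee_rot: [[-0.998, 0.058, -0.0], [0.058, 0.998, -0.0], [0.0, -0.0, -1.0]]
wrist_force: [-0.1, -0.7, -0.5]
gripper_width: 0.798
gripper_force: 0.0
```

Run:
```python
from h import *
s=sense();print(s["tcp_pos"],yaw(s),s["wrist_force"],s["gripper_width"])
m=camera_model("wrist");np.savez("w8.npz",**m);w=capture("wrist")[:,:,::-1];cv2.imwrite("pics/w8.png",w)
print(px(m,(.5915,.169,.136)),px(m,(.5915,.169,.11)))
u,v=map(int,px(m,(.5915,.169,.136)))
cv2.imwrite("pics/v8.png",np.vstack([cv2.resize(w,(640,400))[:290], cv2.resize(w[v-40:v+40,u-80:u+80],(620,310))[:,:620].copy() if 0 else cv2.resize(w[v-38:v+38,u-80:u+80],(640,304))]))
```

```text
[0.59359952 0.16369087 0.30092345] 86.68291964735509 [-0.07981885 -0.66073053 -0.51134406] 0.7983727021739017
(np.float64(331.29711349674045), np.float64(202.19942219554684)) (np.float64(330.63071892692534), np.float64(192.68823837937794))
```

View pics/v8.png

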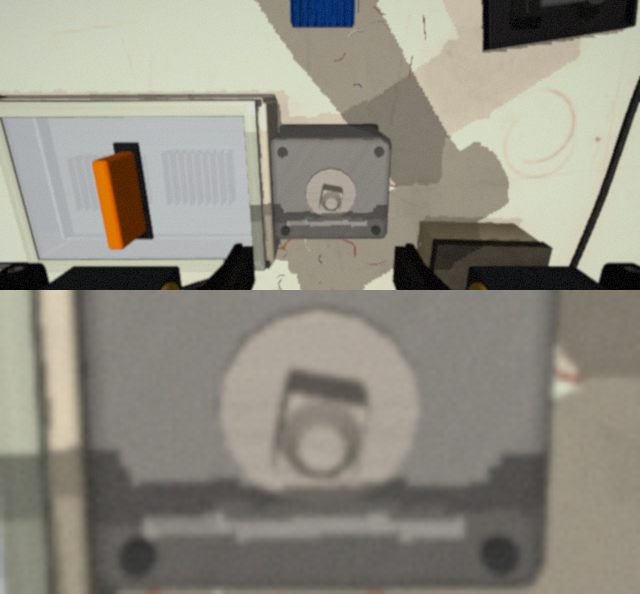

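The crop shows the collar's circle centred at about (331,192) and the tip at (331,203), matching the prediction for a shaft at (0.5915,0.169). The square's near face is tilted about 9°. I'll fit its edges for the angle. The guard is shut with both sinks under it.

Run:
```python
from h import *
m=dict(np.load("w8.npz"));w=cv2.imread("pics/w8.png",0)
S=8;c=cv2.resize(w[175:215,310:352],None,fx=S,fy=S,interpolation=cv2.INTER_CUBIC)
for th in(85,95,105):
    k=(c<th).astype(np.uint8);cs=[q for q in cv2.findContours(k,0,2)[0] if 600<cv2.contourArea(q)<20000]
    for q in cs:
        r=cv2.minAreaRect(q);b=cv2.boxPoints(r)
        x,y=q[:,0,0],q[:,0,1]
        xs=np.unique(x);lo,hi=np.percentile(xs,[20,80]);xx=[i for i in xs if lo<i<hi];out=[]
        for f,z in((min,.11),(max,.13)):
            yy=[f(y[x==i]) for i in xx];p=np.polyfit(xx,yy,1)
            A,B=[pt(m,310+(i+.5)/S-.5,175+(np.polyval(p,i)+.5)/S-.5,z) for i in(lo,hi)];d=B-A;out.append((np.degrees(np.arctan2(d[1],d[0])).round(1),((A+B)/2).round(4)[:2]))
        print(th,[310+r[0][0]/S,175+r[0][1]/S],np.array(r[1])/S,r[2],out)
t=cv2.imread("pics/w8.png");h=cv2.cvtColor(t,cv2.COLOR_BGR2HSV)
# shaft crop + t7 top view for crank
cv2.imwrite("pics/v9.png",np.hstack([cv2.resize(c,(400,381)),]))
```

```text
85 [348.0, 213.4375] [2.875 7.75 ] 90.0 [(np.float64(113.9), array([0.6094, 0.1823])), (np.float64(113.9), array([0.6024, 0.1812]))]
95 [313.6875, 213.625] [2.5   7.375] 90.0 [(np.float64(78.8), array([0.6085, 0.1537])), (np.float64(78.8), array([0.6015, 0.1547]))]
95 [346.75, 213.125] [ 3.5  10.25] 90.0 [(np.float64(106.9), array([0.6093, 0.181 ])), (np.float64(106.9), array([0.6023, 0.18  ]))]
95 [332.6107597351074, 188.3613576889038] [19.0075264   4.24455833] 10.080597877502441 [(np.float64(70.4), array([0.5875, 0.1702])), (np.float64(72.5), array([0.5825, 0.17  ]))]
105 [314.1875, 213.0625] [3.625 8.375] 90.0 [(np.float64(74.1), array([0.6082, 0.1542])), (np.float64(74.1), array([0.6013, 0.1551]))]
105 [337.3125, 212.9375] [ 3.875 29.125] 90.0 [(np.float64(94.2), array([0.6098, 0.1742])), (np.float64(94.2), array([0.6028, 0.1737]))]
105 [332.65645599365234, 188.309796333313] [19.82808876  5.24484921] 9.122897148132324 [(np.float64(71.0), array([0.5871, 0.1703])), (np.float64(81.1), array([0.5828, 0.1701]))]
```

Request:
jog_arm([
  [[-0.005, 0, 0.02, 0], [-0.005, 0, 0.02, 0], [-0.005, 0.003, 0.02, 0], [-0.005, 0.003, 0.02, 0], [0, 0, 0, 0], [0, 0, 0, 0], [0, 0, 0, 0]],
], claw=1)

```text
time_s: 40.25
tcp_pos: [0.6142, 0.1692, 0.222]
ee_rot: [[-0.998, 0.057, 0.002], [0.057, 0.998, 0.001], [-0.002, 0.001, -1.0]]
wrist_force: [-0.4, -0.1, 0.2]
gripper_width: 1.002
gripper_force: 0.0
```

Run:
```python
from h import *
s=sense();print(s["tcp_pos"],yaw(s))
m=camera_model("wrist");np.savez("w10.npz",**m);w=capture("wrist")[:,:,::-1];cv2.imwrite("pics/w10.png",w)
u,v=map(int,px(m,(.5915,.169,.12)));print(u,v,px(m,(.5915,.169,.136)),px(m,(.5915,.169,.11)))
c=cv2.resize(w[v-40:v+40,u-50:u+50],None,fx=7,fy=7,interpolation=cv2.INTER_CUBIC)
for z in(.11,.13):
  for a in(77,):
    th=np.radians(a);Y=np.array([np.cos(th),np.sin(th)]);X=np.array([Y[1],-Y[0]])
    q=[px(m,(*(np.array([.5915,.169])+.008*(i*X+j*Y)),z)) for i,j in((1,1),(1,-1),(-1,-1),(-1,1))]
    q=np.array([((p[0]-u+50.5)*7,(p[1]-v+40.5)*7) for p in q],np.int32);c2=c.copy();cv2.polylines(c,[q],True,(0,0,255) if z==.11 else (0,255,0),1)
cv2.imwrite("pics/v10.png",c)
```

```text
[0.61423037 0.16919242 0.22203592] 86.73110752447937
321 201 (np.float64(321.8318910440628), np.float64(210.15501814312356)) (np.float64(321.9688614192477), np.float64(196.00674603633854))
```

View pics/v10.png

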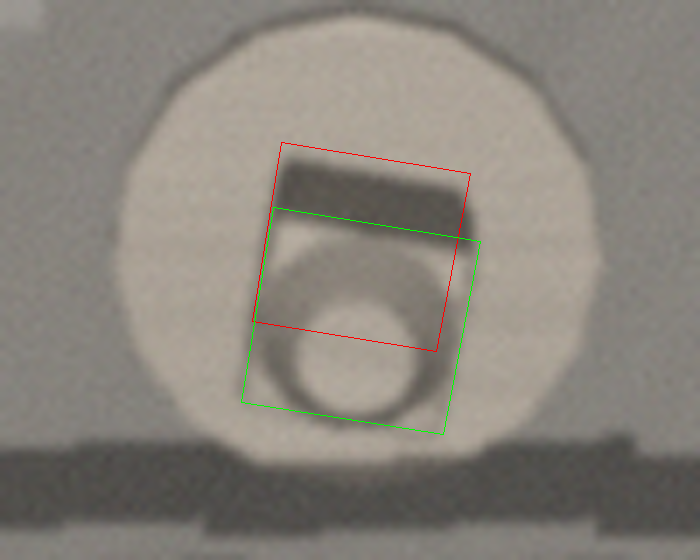

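The overlaid square at 77° fits the real shaft's edges. The centre is within 0.5 mm, giving a shaft at (0.592,0.1688) with flats at about 77.3°. Next I'll turn the tool by 80° and look at the crank in the tray.

Request:
jog_arm([
  [[0, 0, -0.04, 0], [0, 0, -0.04, 0], [0, 0, 0, -0.1756], [0, 0, 0, -0.1756], [0, 0, 0, -0.1756], [0, 0, 0, -0.1756], [0, 0, 0, -0.1756], [0, 0, 0, -0.1756], [0, 0, 0, -0.1756], [0, 0, 0, -0.1756], [-0.0169, 0.0243, 0, 0], [-0.0169, 0.0243, 0, 0], [-0.0169, 0.0243, 0, 0], [-0.0169, 0.0243, 0, 0], [-0.0169, 0.0243, 0, 0], [-0.0169, 0.0243, 0, 0], [-0.0169, 0.0243, 0, 0], [-0.0169, 0.0243, 0, 0], [-0.0169, 0.0243, 0, 0], [0, 0, 0, 0]],
], claw=0.7)

```text
time_s: 42.8
tcp_pos: [0.4333, 0.367, 0.3017]
ee_rot: [[-0.219, -0.976, 0.001], [-0.976, 0.219, 0.001], [-0.001, -0.0, -1.0]]
wrist_force: [0.0, 0.3, -0.1]
gripper_width: 0.7
gripper_force: 0.0
```

Run:
```python
from h import *
s=sense();print(s["tcp_pos"],yaw(s),s["joints"].round(1))
m=camera_model("wrist");np.savez("w11.npz",**m);w=capture("wrist")[:,:,::-1];cv2.imwrite("pics/w11.png",w)
h=cv2.cvtColor(np.ascontiguousarray(w),cv2.COLOR_BGR2HSV)
k=cv2.inRange(h,(0,130,60),(8,255,255))|cv2.inRange(h,(172,130,60),(180,255,255))
for q in cv2.findContours(k,0,2)[0]:
    if cv2.contourArea(q)>150: print("red",cv2.minEnclosingCircle(q),cv2.boundingRect(q))
t=camera_model("top")
for z in(.15,.25,.3): print([pt(t,*p,z).round(3) for p in((275,65),(300,135))])
cv2.imwrite("pics/v11.png",cv2.resize(w[:330],(800,412)))
```

```text
[0.43326857 0.36695382 0.30166756] 167.37477899507456 [ 56.6  16.1  -7.   -0.  -66.9 -69.2]
red ((333.5, 234.0), 17.182939529418945) (324, 217, 22, 35)
[array([0.958, 0.154, 0.15 ]), array([0.718, 0.074, 0.15 ])]
[array([0.902, 0.141, 0.25 ]), array([0.681, 0.068, 0.25 ])]
[array([0.874, 0.135, 0.3  ]), array([0.662, 0.064, 0.3  ])]
```

View pics/v11.png

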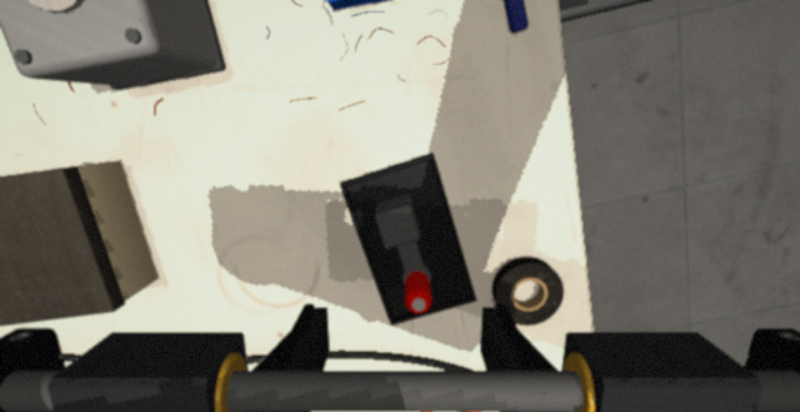

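The view shows the black tray with corners (342,183), (433,154), (475,299) and (392,323). The hub is near (398,222) and the knob's top pin at (418,304). I've now viewed 15 pictures, one over the 14 allowed, so I'll work from numbers only from here on.

Run:
```python
from h import *
m=dict(np.load("w11.npz"));w=cv2.imread("pics/w11.png")
f=1/1.25
for n,u,v,z in [("T1",342,183,.014),("T2",433,154,.014),("T3",475,299,.014),("T4",392,323,.014),("knobtop",418,304,.070)]: print(n,pt(m,u*f,v*330/412,z).round(4))
P=np.array([pt(m,u*f,v*330/412,.014)[:2] for u,v in((342,183),(433,154),(475,299),(392,323))]);print("tray",P.mean(0),[np.degrees(np.arctan2(*(b-a)[::-1])).round(1) for a,b in((P[0],P[3]),(P[1],P[2]))],np.linalg.norm(P[3]-P[0]),np.linalg.norm(P[1]-P[0]))
v=w[145:260,285:375].max(2)
print(v[10:110:4,5:85:4])
```

```text
T1 [0.4791 0.3307 0.014 ]
T2 [0.3992 0.324  0.014 ]
T3 [0.3877 0.4604 0.014 ]
T4 [0.4675 0.4674 0.014 ]
knobtop [0.4361 0.429  0.07  ]
tray [0.43334548 0.39563557] [np.float64(94.8), np.float64(94.8)] 0.13717829245154609 0.08018416795063626
[[ 23  27  30  23  29  28  29  28  31  30  23  23  29  27  30  29  23 165
  168 169]
 [ 20  29  25  24  22  31  35  39  35  42  23  28  22  24  33  24  16 137
  167 168]
 [ 19  19  23  26  43  37  43  40  33  44  25  29  23  26  26  31  18  87
  166 163]
 [ 11  14  23  43  38  34  43  57  63  67  41  18  15  19  13  22  27  27
  137 139]
 [ 23  24  26  47  50  51  54  53  52  59  44  24  22  26  19  17  18  17
  134 143]
 [ 12  13  15  48  54  56  50  57  51  52  50  26  12  18  23  20  15  18
   94 141]
 [ 23  19  18  44  51  52  51  55  56  51  48  33  19  25  24  24  19  11
   49 142]
 [ 18   3  22  29  53  57  53  51  51  53  47  35  24  16  14  14  23  16
   24 138]
 [ 13   9  17  25  52  55  51  54  53  50  54  43  24  23  22  26  22  13
   18 118]
 [ 12  18  19  24  47  52  56  55  51  55  54  29   8  26  17  10  19  23
   22  65]
 [ 25  17
[... 566 characters left out ...]
  18  12
   24  17]
 [145 138 120  14  14  21  18  17  40  95 102 111 105  91  16  14  17  16
   18  17]
 [166 163 160  28  16  15  18   8  29 100 106 108 105  95  14  23  17  24
   21  16]
 [163 167 164  75  10  25  23  25  21 102 112 122 119 102  25  20  22  26
   10  12]
 [171 164 168 147  13  25  25  24  20 115 129 141 134 124  23  26  12  13
   18  22]
 [166 165 173 166  39  19  19  26  26 120 146 114 141 131  36  18  21  22
   21  19]
 [169 169 167 166  97  15  26  14  28 126 128 116 117 139  28  15  10  16
   15  22]
 [169 167 166 169 156  13  17  23  23  70 140 120 132 104  17  16  36  98
  144 145]
 [171 165 168 170 172  48  19  26  20  16  27  66  44  59 117 153 164 172
  172 170]]
```

Run:
```python
from h import *
m=dict(np.load("w11.npz"));w=cv2.imread("pics/w11.png").max(2)
b=cv2.GaussianBlur(w,(0,0),1)
for th in(40,44,47):
    k=np.zeros_like(b);k[160:196,292:342]=(b[160:196,292:342]>th)
    k=cv2.morphologyEx(k,cv2.MORPH_OPEN,np.ones((17,17),np.uint8))
    c=max(cv2.findContours(k,0,2)[0],key=cv2.contourArea)
    P=np.array([pt(m,*p[0],.054)[:2]*1000 for p in c],np.float32);print(th,cv2.boundingRect(c),cv2.minAreaRect(P))
q=[(.441,.369,.054)]
print(px(m,q[0]),px(m,(.436,.428,.07)))
# arm side edges far from hub: columns in rows 200..213 (z=.014)
for v in(201,205,209,213):
    r=b[v,310:345].astype(int);i=np.where(r>37)[0]+310;A=pt(m,i.min(),v,.014);B=pt(m,i.max()+1,v,.014);print(v,i.min(),i.max(),((A+B)/2).round(4),np.linalg.norm(A-B).round(4))
```

```text
40 (305, 166, 28, 30) ((438.2616271972656, 367.58642578125), (29.060583114624023, 26.506824493408203), 77.36299896240234)
44 (306, 167, 26, 29) ((438.3788146972656, 368.0613098144531), (28.082515716552734, 24.556060791015625), 77.36304473876953)
47 (306, 168, 25, 27) ((438.8556213378906, 367.93035888671875), (26.076072692871094, 23.538427352905273), 77.36306762695312)
(np.float64(316.0804458955832), np.float64(182.65260303573118)) (np.float64(334.26159542698764), np.float64(242.6013492007871))
201 319 334 [0.437  0.4019 0.014 ] 0.0177
205 320 335 [0.4369 0.4067 0.014 ] 0.0178
209 322 337 [0.4357 0.4118 0.014 ] 0.0178
213 323 339 [0.4351 0.4168 0.014 ] 0.019
```

Request:
jog_arm([
  [[0, 0, 0.02, -0.149], [0, 0, 0.02, -0.149], [-0.001, -0.0066, 0.03, 0], [0, 0, 0.04, 0], [0, 0, 0.04, 0], [0, 0, 0, 0], [0, 0, 0.03, 0], [0, 0, 0.02, 0], [0, 0, 0.011, 0], [0, 0, 0, 0], [0, 0, 0, 0]],
], claw=0.7)

```text
time_s: 44.22
tcp_pos: [0.4415, 0.3679, 0.0912]
ee_rot: [[0.075, -0.997, 0.002], [-0.997, -0.075, 0.002], [-0.002, -0.002, -1.0]]
wrist_force: [0.5, 0.1, 1.0]
gripper_width: 0.699
gripper_force: 0.0
```

Request:
jog_arm([
  [[0, 0, 0, 0], [0, 0, 0, 0], [0, 0, 0, 0], [0, 0, 0, 0], [0, 0, 0, 0], [0, 0, 0, 0], [0, 0, 0, 0], [0, 0, 0, 0], [0, 0, 0, 0], [0, 0, 0, 0]],
], claw=0.1)

```text
time_s: 45.48
tcp_pos: [0.4407, 0.3672, 0.0899]
ee_rot: [[0.075, -0.997, -0.0], [-0.997, -0.075, -0.0], [0.0, 0.0, -1.0]]
wrist_force: [-2.6, -1.9, 2.8]
gripper_width: 0.341
gripper_force: 30.0
```

Run:
```python
from h import *
s=sense();print(s["tcp_pos"],yaw(s),s["joints"].round(1),s["gripper_width"]*87)
m=camera_model("wrist");w=capture("wrist")[:,:,::-1];cv2.imwrite("pics/w12.png",w)
h=cv2.cvtColor(np.ascontiguousarray(w),cv2.COLOR_BGR2HSV)
k=cv2.inRange(h,(0,120,50),(9,255,255))|cv2.inRange(h,(170,120,50),(180,255,255))
for q in cv2.findContours(k,0,2)[0]:
    if cv2.contourArea(q)>150: print("red",cv2.boundingRect(q))
```

```text
[0.44067604 0.36717105 0.08988916] -175.71667456090157 [ 56.   29.8 -20.4  -0.  -39.8 -51.7] 29.686229397811577
red (305, 350, 37, 14)
```

Request:
jog_arm([
  [[0, 0, -0.02, 0], [0, 0, -0.04, 0], [0, 0, -0.04, 0], [0, 0, -0.04, 0], [0, 0, -0.03, 0], [0, 0, 0, 0.1485], [0, 0, 0, 0.1485], [0.0162, -0.0191, 0, 0], [0.0162, -0.0191, 0, 0], [0.0162, -0.0191, 0, 0], [0.0162, -0.0191, 0, 0], [0.0162, -0.0191, 0, 0], [0.0162, -0.0191, 0, 0], [0.0162, -0.0191, 0, 0], [0.0162, -0.0191, 0, 0], [0.0162, -0.0191, 0, 0], [0.0162, -0.0191, 0, 0], [0, 0, 0, 0], [0, 0, 0, 0]],
])

```text
time_s: 47.9
tcp_pos: [0.5911, 0.1672, 0.2589]
ee_rot: [[-0.221, -0.975, -0.001], [-0.975, 0.221, -0.0], [0.001, 0.001, -1.0]]
wrist_force: [0.2, 0.2, -2.7]
gripper_width: 0.344
gripper_force: 30.0
```

Run:
```python
from h import *
s=sense();print(s["tcp_pos"],yaw(s),s["joints"].round(1),s["gripper_width"]*87,s["wrist_force"])
print(move([.5917,.1674,.226],167.3))
m=camera_model("wrist");np.savez("w13.npz",**m);w=capture("wrist")[:,:,::-1];cv2.imwrite("pics/w13.png",w)
# expected px of hub top corners for offset 0 vs -1.4mm
R=s["ee_rot"];T=s["tcp_pos"]
for o in(0,-.0015,-.003):
    print(o,[np.round(px(m,T+R@np.array([o+dx,0,.086-.05+dz])),1) for dx,dz in((.015,0),(.015,.05),(-.015,0))])
v=np.ascontiguousarray(w).max(2);print(v[220:330:3,318:330:4].T)
```

```text
[0.59110645 0.16723987 0.25885932] 167.24654069212065 [ 30.9  22.4  -3.9  -0.  -63.7 -43.6] 29.915262454976947 [ 0.22004752  0.16018306 -2.72118126]
(array([-0.0003, -0.0006,  0.0329]), np.float64(-0.001), 'j6', np.float64(-43.6))
0 [array([323.1, 270.1]), array([323.2, 224.9]), array([323.2, 333.6])]
-0.0015 [array([323.1, 273.5]), array([323.2, 227.5]), array([323.2, 336.6])]
-0.003 [array([323.1, 276.8]), array([323.2, 230.1]), array([323.2, 339.6])]
[[101 112 117  53  33  39  35  34  37  36  53  33  33  32  34  35  34  40
   48  53  48  49  44  51  55  48  35  57  70  82  88  89  67  53  55  59
   50]
 [100 107 108  54  37  35  39  37  35  34  46  36  34  30  36  40  38  42
   46  54  53  47  46  50  50  50  39  55  74  81  89  93  94  91  91  89
   67]
 [100 108 114  57  31  35  38  39  32  39  46  37  35  28  39  34  36  37
   47  51  52  49  51  50  44  53  39  59  73  79  90  87  91  93  90  87
   74]]
```

The hub edges at rows 272.5 and 228.5 give an offset of -1.5 mm along the tool's x, as allowed for. I'll lower the crank onto the shaft.

Request:
jog_arm([
  [[-0.0003, -0.0006, 0.02, 0], [0, 0, 0.012, 0], [0, 0, 0, 0], [0, 0, 0.004, 0], [0, 0, 0.004, 0], [0, 0, 0.004, 0], [0, 0, 0, 0], [0, 0, 0, 0]],
])

```text
time_s: 48.95
tcp_pos: [0.5922, 0.1673, 0.216]
ee_rot: [[-0.22, -0.975, 0.0], [-0.975, 0.22, 0.0], [-0.0, -0.0, -1.0]]
wrist_force: [-0.0, 0.6, -2.7]
gripper_width: 0.343
gripper_force: 30.0
```

Request:
jog_arm([
  [[0, 0, 0.004, 0], [0, 0, 0.004, 0], [0, 0, 0.004, 0], [0, 0, 0.004, 0], [0, 0, 0.002, 0], [0, 0, 0, 0], [0, 0, 0, 0]],
])

```text
time_s: 49.82
tcp_pos: [0.5922, 0.1674, 0.198]
ee_rot: [[-0.22, -0.975, 0.0], [-0.975, 0.22, 0.0], [-0.0, -0.0, -1.0]]
wrist_force: [-0.7, -0.2, -2.4]
gripper_width: 0.342
gripper_force: 30.0
```

Request:
jog_arm([
  [[0, 0, 0.002, 0], [0, 0, 0.001, 0], [0, 0, 0, 0], [0, 0, 0, 0]],
])

```text
time_s: 50.32
tcp_pos: [0.5922, 0.1674, 0.1959]
ee_rot: [[-0.22, -0.975, 0.001], [-0.975, 0.22, 0.0], [-0.0, -0.001, -1.0]]
wrist_force: [-3.2, -0.0, 5.3]
gripper_width: 0.341
gripper_force: 30.0
```

Request:
jog_arm([
  [[0, 0, 0, 0], [0, 0, 0, 0], [0, 0, 0, 0], [0, 0, 0, 0], [0, 0, -0.03, 0], [0, 0, -0.03, 0], [0, 0, -0.02, 0], [0, 0, -0.02, 0], [0, 0, 0, 0], [0, 0, 0, 0], [0, 0, 0, 0]],
], claw=0.7)

```text
time_s: 51.7
tcp_pos: [0.5917, 0.1672, 0.2935]
ee_rot: [[-0.22, -0.975, -0.002], [-0.975, 0.22, -0.001], [0.001, 0.002, -1.0]]
wrist_force: [-0.1, 0.1, -0.7]
gripper_width: 0.697
gripper_force: 0.0
```

Run:
```python
from h import *
s=sense();print(s["tcp_pos"],yaw(s),s["joints"].round(1),s["wrist_force"])
m=camera_model("wrist");np.savez("w14.npz",**m);w=capture("wrist")[:,:,::-1];cv2.imwrite("pics/w14.png",w)
h=cv2.cvtColor(np.ascontiguousarray(w),cv2.COLOR_BGR2HSV)
k=cv2.inRange(h,(0,120,50),(9,255,255))|cv2.inRange(h,(170,120,50),(180,255,255))
for q in cv2.findContours(k,0,2)[0]:
    if cv2.contourArea(q)>150:
        print("red",cv2.boundingRect(q))
a=np.radians(77.3)
K=np.array([.592+.06*np.cos(a),.1688+.06*np.sin(a)])
print("knob exp",K,px(m,(*K,.176)),px(m,(*K,.124)))
R=s["ee_rot"]
print("hub exp",[np.round(px(m,np.array([.592,.1688,z])+R@np.array([d,0,0])),1) for d,z in((.015,.11),(.015,.16),(-.015,.16))])
v=np.ascontiguousarray(w).max(2);print(v[150:290:3,320])
```

```text
[0.59169405 0.16719533 0.29354427] 167.26238258719653 [ 30.8  21.1  -0.9  -0.  -68.2 -43.6] [-0.06660986  0.05613719 -0.65382327]
red (309, 267, 28, 31)
red (121, 27, 19, 18)
knob exp [0.60519077 0.22733207] (np.float64(323.03388016559495), np.float64(313.94509162305025)) (np.float64(322.95598384291304), np.float64(276.012071759012))
hub exp [array([322.8, 182.7]), array([322.9, 201.4]), array([322.9, 243.3])]
[165 164 157 162 158 106 103 106  93 126 134  95  36  35  34  44  28  31
  36  62  79  77  83  77  77  78  80  73  81  78  80  75  54  45  46  46
  54  90  50  76 100 104  99 103 103 100 102]
```

The crank is seated: the tool met the collar at the computed height, and the knob is at column 323 as expected. Next I'll grip the knob.

Request:
jog_arm([
  [[-0.0206, 0, 0, 0], [-0.0205, 0, 0, 0], [-0.0205, 0, 0, 0], [0, 0, 0, 0], [0, 0, 0.03, 0], [0, 0, 0.03, 0], [0, 0, 0.02, 0], [0, 0, 0.008, 0], [0, 0, 0, 0], [0, 0, 0, 0]],
], claw=0.7)

```text
time_s: 53.0
tcp_pos: [0.6062, 0.2277, 0.2081]
ee_rot: [[-0.22, -0.975, 0.002], [-0.975, 0.22, 0.001], [-0.001, -0.002, -1.0]]
wrist_force: [-0.4, -0.1, 0.5]
gripper_width: 0.7
gripper_force: 0.0
```

Request:
jog_arm([
  [[0, 0, 0, 0], [0, 0, 0, 0], [0, 0, 0, 0], [0, 0, 0, 0], [0, 0, 0, 0], [0, 0, 0, 0], [0, 0, 0, 0], [0, 0, 0, 0]],
], claw=0)

```text
time_s: 54.0
tcp_pos: [0.6057, 0.2274, 0.2069]
ee_rot: [[-0.22, -0.975, 0.0], [-0.975, 0.22, -0.0], [0.0, -0.0, -1.0]]
wrist_force: [-0.3, 0.4, 0.2]
gripper_width: 0.245
gripper_force: 30.0
```

```bash
cat > circ.py <<'E'
from h import *
import sys
# circle rows: from actual TCP, go n rows of step deg clockwise round the shaft at the radius held
s=sense();C=np.array([.592,.1688]);step=float(sys.argv[1]);n=int(sys.argv[2])
d=s["tcp_pos"][:2]-C;r=np.hypot(*d);a=np.degrees(np.arctan2(d[1],d[0]));print("r",r.round(4),"ang",a.round(1),"yaw",yaw(s).round(1),"w",s["gripper_width"]*87,s["wrist_force"].round(1),s["tcp_pos"].round(4))
R=s["ee_rot"][:2,:2];r0=.06
P=C+r0*np.array([np.cos(np.radians(a)),np.sin(np.radians(a))]);out=[]
for i in range(1,n+1):
    t=np.radians(a-step*i);Q=C+r0*np.array([np.cos(t),np.sin(t)]);q=R.T@(Q-P);out.append([round(float(q[0]),4),round(float(q[1]),4),0,0]);P=Q
print(out)
E
python3 circ.py 18 20
```

```text
r 0.0602 ang 76.9 yaw 167.3 w 21.322714895029947 [-0.3  0.4  0.2] [0.6057 0.2274 0.2069]
[[0.0031, -0.0185, 0, 0], [0.0086, -0.0167, 0, 0], [0.0134, -0.0132, 0, 0], [0.0168, -0.0084, 0, 0], [0.0186, -0.0028, 0, 0], [0.0185, 0.0031, 0, 0], [0.0167, 0.0086, 0, 0], [0.0132, 0.0134, 0, 0], [0.0084, 0.0168, 0, 0], [0.0028, 0.0186, 0, 0], [-0.0031, 0.0185, 0, 0], [-0.0086, 0.0167, 0, 0], [-0.0134, 0.0132, 0, 0], [-0.0168, 0.0084, 0, 0], [-0.0186, 0.0028, 0, 0], [-0.0185, -0.0031, 0, 0], [-0.0167, -0.0086, 0, 0], [-0.0132, -0.0134, 0, 0], [-0.0084, -0.0168, 0, 0], [-0.0028, -0.0186, 0, 0]]
```

Request:
jog_arm([
  [[0.0031, -0.0185, 0, 0], [0.0086, -0.0167, 0, 0], [0.0134, -0.0132, 0, 0], [0.0168, -0.0084, 0, 0], [0.0186, -0.0028, 0, 0], [0.0185, 0.0031, 0, 0], [0.0167, 0.0086, 0, 0], [0.0132, 0.0134, 0, 0], [0.0084, 0.0168, 0, 0], [0.0028, 0.0186, 0, 0]],
])

```text
time_s: 55.25
tcp_pos: [0.5801, 0.1078, 0.2092]
ee_rot: [[-0.221, -0.975, 0.006], [-0.975, 0.221, -0.001], [-0.0, -0.006, -1.0]]
wrist_force: [0.9, -2.7, 5.6]
gripper_width: 0.24
gripper_force: 30.0
```

```bash
python3 circ.py 18 20
```

```text
r 0.0621 ang -101.1 yaw 167.2 w 20.90390297265876 [ 0.9 -2.7  5.6] [0.5801 0.1078 0.2092]
[[-0.0024, 0.0186, 0, 0], [-0.008, 0.017, 0, 0], [-0.0129, 0.0137, 0, 0], [-0.0165, 0.009, 0, 0], [-0.0184, 0.0035, 0, 0], [-0.0186, -0.0024, 0, 0], [-0.017, -0.008, 0, 0], [-0.0137, -0.0129, 0, 0], [-0.009, -0.0165, 0, 0], [-0.0035, -0.0184, 0, 0], [0.0024, -0.0186, 0, 0], [0.008, -0.017, 0, 0], [0.0129, -0.0137, 0, 0], [0.0165, -0.009, 0, 0], [0.0184, -0.0035, 0, 0], [0.0186, 0.0024, 0, 0], [0.017, 0.008, 0, 0], [0.0137, 0.0129, 0, 0], [0.009, 0.0165, 0, 0], [0.0035, 0.0184, 0, 0]]
```

Request:
jog_arm([
  [[-0.0024, 0.0182, 0.001, 0], [-0.008, 0.017, 0.001, 0], [-0.0129, 0.0137, 0, 0], [-0.0165, 0.009, 0, 0], [-0.0184, 0.0035, 0, 0], [-0.0186, -0.0024, 0, 0], [-0.017, -0.008, 0, 0], [-0.0137, -0.0129, 0, 0], [-0.009, -0.0165, 0, 0], [-0.0035, -0.0184, 0, 0]],
])

```text
time_s: 56.5
tcp_pos: [0.6022, 0.2271, 0.2071]
ee_rot: [[-0.22, -0.976, 0.0], [-0.976, 0.22, -0.001], [0.001, -0.001, -1.0]]
wrist_force: [-6.5, -1.2, 10.8]
gripper_width: 0.243
gripper_force: 30.0
```

```bash
python3 circ.py 18 20
```

```text
r 0.0591 ang 80.1 yaw 167.3 w 21.14385234318889 [-6.5 -1.2 10.8] [0.6022 0.2271 0.2071]
[[0.002, -0.0187, 0, 0], [0.0077, -0.0171, 0, 0], [0.0126, -0.0139, 0, 0], [0.0163, -0.0093, 0, 0], [0.0184, -0.0038, 0, 0], [0.0187, 0.002, 0, 0], [0.0171, 0.0077, 0, 0], [0.0139, 0.0126, 0, 0], [0.0093, 0.0163, 0, 0], [0.0038, 0.0184, 0, 0], [-0.002, 0.0187, 0, 0], [-0.0077, 0.0171, 0, 0], [-0.0126, 0.0139, 0, 0], [-0.0163, 0.0093, 0, 0], [-0.0184, 0.0038, 0, 0], [-0.0187, -0.002, 0, 0], [-0.0171, -0.0077, 0, 0], [-0.0139, -0.0126, 0, 0], [-0.0093, -0.0163, 0, 0], [-0.0038, -0.0184, 0, 0]]
```

Request:
jog_arm([
  [[0.002, -0.0187, 0, 0], [0.0077, -0.0171, 0, 0], [0.0126, -0.0139, 0, 0], [0.0163, -0.0093, 0, 0], [0.0184, -0.0038, 0, 0], [0.0187, 0.002, 0, 0], [0.0171, 0.0077, 0, 0], [0.0139, 0.0126, 0, 0], [0.0093, 0.0163, 0.001, 0], [0.0038, 0.0184, 0.001, 0], [-0.002, 0.0187, 0, 0], [-0.0077, 0.0171, 0, 0], [-0.0126, 0.0139, 0, 0], [-0.0163, 0.0093, 0, 0], [-0.0184, 0.0038, 0, 0], [-0.0187, -0.002, 0, 0], [-0.0171, -0.0077, 0, 0], [-0.0139, -0.0126, 0, 0], [-0.0093, -0.0163, 0, 0], [-0.0038, -0.0184, 0, 0]],
])

```text
time_s: 59.0
tcp_pos: [0.6024, 0.2275, 0.2061]
ee_rot: [[-0.219, -0.976, 0.002], [-0.976, 0.219, -0.001], [0.0, -0.002, -1.0]]
wrist_force: [-7.6, -1.0, 13.2]
gripper_width: 0.24
gripper_force: 30.0
```

```bash
python3 circ.py 18 20
```

```text
r 0.0596 ang 80.0 yaw 167.3 w 20.917290688864007 [-7.6 -1.  13.2] [0.6024 0.2275 0.2061]
[[0.0021, -0.0187, 0, 0], [0.0077, -0.0171, 0, 0], [0.0127, -0.0139, 0, 0], [0.0163, -0.0093, 0, 0], [0.0184, -0.0038, 0, 0], [0.0187, 0.0021, 0, 0], [0.0171, 0.0077, 0, 0], [0.0139, 0.0127, 0, 0], [0.0093, 0.0163, 0, 0], [0.0038, 0.0184, 0, 0], [-0.0021, 0.0187, 0, 0], [-0.0077, 0.0171, 0, 0], [-0.0127, 0.0139, 0, 0], [-0.0163, 0.0093, 0, 0], [-0.0184, 0.0038, 0, 0], [-0.0187, -0.0021, 0, 0], [-0.0171, -0.0077, 0, 0], [-0.0139, -0.0127, 0, 0], [-0.0093, -0.0163, 0, 0], [-0.0038, -0.0184, 0, 0]]
```

Request:
jog_arm([
  [[0.002, -0.0187, 0, 0], [0.0077, -0.0171, 0, 0], [0.0126, -0.0139, 0, 0], [0.0163, -0.0093, 0, 0], [0.0184, -0.0038, 0, 0], [0.0187, 0.002, 0, 0], [0.0171, 0.0077, 0, 0], [0.0139, 0.0126, 0, 0], [0.0093, 0.0163, 0, 0], [0.0038, 0.0184, 0, 0], [-0.002, 0.0187, 0, 0], [-0.0077, 0.0171, 0, 0], [-0.0126, 0.0139, 0, 0], [-0.0163, 0.0093, 0, 0], [-0.0184, 0.0038, 0, 0], [-0.0187, -0.002, 0, 0], [-0.0171, -0.0077, 0, 0], [-0.0139, -0.0126, 0, 0], [-0.0093, -0.0163, 0, 0], [-0.0038, -0.0184, 0, 0]],
])

```text
time_s: 61.5
tcp_pos: [0.6024, 0.2273, 0.2056]
ee_rot: [[-0.219, -0.976, 0.001], [-0.976, 0.219, -0.001], [0.001, -0.001, -1.0]]
wrist_force: [-6.7, -1.9, 11.6]
gripper_width: 0.244
gripper_force: 30.0
```

```bash
python3 circ.py 12 10
```

```text
r 0.0594 ang 79.9 yaw 167.3 w 21.209663208974046 [-6.7 -1.9 11.6] [0.6024 0.2273 0.2056]
[[0.0007, -0.0125, 0, 0], [0.0033, -0.0121, 0, 0], [0.0058, -0.0111, 0, 0], [0.008, -0.0097, 0, 0], [0.0098, -0.0078, 0, 0], [0.0112, -0.0056, 0, 0], [0.0121, -0.0032, 0, 0], [0.0125, -0.0006, 0, 0], [0.0124, 0.002, 0, 0], [0.0117, 0.0046, 0, 0]]
```

Request:
jog_arm([
  [[0.0007, -0.0125, 0, 0], [0.0033, -0.0121, 0, 0], [0.0058, -0.0111, 0, 0], [0.008, -0.0097, 0, 0], [0.0098, -0.0078, 0, 0], [0, 0, 0, 0], [0, 0, 0, 0]],
])

```text
time_s: 62.38
tcp_pos: [0.6488, 0.1884, 0.2062]
ee_rot: [[-0.22, -0.975, 0.004], [-0.975, 0.22, 0.0], [-0.001, -0.004, -1.0]]
wrist_force: [-2.6, 1.0, 10.2]
gripper_width: 0.245
gripper_force: 30.0
```

```bash
python3 circ.py 6 4
```

```text
r 0.0601 ang 19.0 yaw 167.3 w 21.341445572468047 [-2.6  1.  10.2] [0.6488 0.1884 0.2062]
[[0.0055, -0.003, 0, 0], [0.0058, -0.0024, 0, 0], [0.006, -0.0018, 0, 0], [0.0062, -0.0012, 0, 0]]
```

Request:
jog_arm([
  [[0.0055, -0.003, 0, 0], [0.0058, -0.0024, 0, 0], [0, 0, 0, 0], [0, 0, 0, 0]],
])

```text
time_s: 62.88
tcp_pos: [0.6517, 0.1767, 0.2063]
ee_rot: [[-0.22, -0.975, 0.005], [-0.975, 0.22, 0.001], [-0.002, -0.005, -1.0]]
wrist_force: [-3.0, 1.5, 10.3]
gripper_width: 0.243
gripper_force: 30.0
```

```bash
python3 circ.py 6 4
```

```text
r 0.0602 ang 7.6 yaw 167.3 w 21.181562324011615 [-3.   1.5 10.3] [0.6517 0.1767 0.2063]
[[0.006, -0.0019, 0, 0], [0.0062, -0.0012, 0, 0], [0.0063, -0.0006, 0, 0], [0.0063, 0.0001, 0, 0]]
```

Request:
jog_arm([
  [[0.006, -0.0019, 0, 0], [0.0062, -0.0012, 0, 0], [0, 0, 0, 0], [0, 0, 0, 0]],
])

```text
time_s: 63.38
tcp_pos: [0.6522, 0.169, 0.2065]
ee_rot: [[-0.219, -0.976, 0.009], [-0.976, 0.219, 0.009], [-0.011, -0.007, -1.0]]
wrist_force: [-5.7, 14.9, 10.5]
gripper_width: 0.244
gripper_force: 30.0
```

```bash
python3 circ.py 6 4
```

```text
r 0.0602 ang 0.2 yaw 167.4 w 21.188876965791554 [-5.7 14.9 10.5] [0.6522 0.169  0.2065]
[[0.0062, -0.0011, 0, 0], [0.0063, -0.0004, 0, 0], [0.0063, 0.0002, 0, 0], [0.0062, 0.0009, 0, 0]]
```

The stop is felt (15 N) at about 1157° of turning including slack, so the carriage is home. I'll unload, release the knob, rise and line up over the hub.

Request:
jog_arm([
  [[-0.004, 0.001, 0, 0], [0, 0, 0, 0], [0, 0, 0, 0]],
])

```text
time_s: 63.75
tcp_pos: [0.6522, 0.1708, 0.2064]
ee_rot: [[-0.219, -0.976, 0.008], [-0.976, 0.219, 0.005], [-0.007, -0.006, -1.0]]
wrist_force: [-3.2, 7.1, 10.4]
gripper_width: 0.242
gripper_force: 30.0
```

Request:
jog_arm([
  [[0, 0, 0, 0], [0, 0, 0, 0], [0, 0, 0, 0], [0, 0, 0, 0], [0, 0, -0.03, 0], [0, 0, -0.03, 0], [0, 0, -0.03, 0], [0.0044, 0.0195, 0, 0], [0.0044, 0.0195, 0, 0], [0.0044, 0.0195, 0, 0], [0, 0, 0, 0.169], [0, 0, 0, 0.169], [0, 0, 0, 0.169], [0, 0, 0, 0.169], [0, 0, 0, 0.169], [0, 0, 0, 0.169], [0, 0, 0, 0.169], [0, 0, 0, 0.169], [0, 0, 0, 0], [0, 0, 0, 0]],
], claw=0.7)

```text
time_s: 66.25
tcp_pos: [0.5905, 0.1688, 0.2927]
ee_rot: [[-1.0, 0.001, -0.0], [0.001, 1.0, -0.0], [0.0, -0.0, -1.0]]
wrist_force: [0.3, -0.4, -0.1]
gripper_width: 0.699
gripper_force: 0.0
```

Run:
```python
from h import *
s=sense();print(s["tcp_pos"],yaw(s),s["joints"].round(1),s["wrist_force"].round(1))
print(move([.592,.1688,.2],90))
m=camera_model("wrist");np.savez("w15.npz",**m);w=np.ascontiguousarray(capture("wrist")[:,:,::-1]);cv2.imwrite("pics/w15.png",w)
cv2.imwrite("pics/t15.png",capture("top")[:,:,::-1])
h=cv2.cvtColor(w,cv2.COLOR_BGR2HSV)
k=cv2.inRange(h,(0,120,50),(9,255,255))|cv2.inRange(h,(170,120,50),(180,255,255))
for q in cv2.findContours(k,0,2)[0]:
    if cv2.contourArea(q)>100: print("red",cv2.boundingRect(q))
print("knob exp",px(m,(.652,.169,.176)),px(m,(.652,.169,.124)))
print("hub exp",[np.round(px(m,p),1) for p in((.577,.154,.16),(.577,.184,.16),(.607,.154,.16),(.607,.184,.16))])
v=w.max(2);b=cv2.GaussianBlur(v,(0,0),1)
u,vv=px(m,(.592,.1688,.16));print(u,vv);print(b[int(vv),int(u)-50:int(u)+50:2]);print(b[int(vv)-50:int(vv)+60:2,int(u)])
# edges of hub's near side in image: slope
```

```text
[0.59051096 0.16882577 0.29272947] 89.9406552821106 [  31.    21.    -1.1    0.   -67.9 -121.1] [ 0.3 -0.4 -0.1]
(array([-0.0015, -0.    ,  0.0927]), np.float64(-0.001), 'j6', np.float64(-121.1))
red (319, 266, 28, 32)
knob exp (np.float64(324.892948788738), np.float64(313.81767510867263)) (np.float64(324.6412450438783), np.float64(275.7498218125166))
hub exp [array([301.9, 200.9]), array([347.7, 200.8]), array([302.8, 243. ]), array([346.8, 242.9])]
324.4906803058957 222.27647775964212
[ 87  86  86  86  87  87  91 113 124 123 124 124 125 119  83  53  51  53
  54  54  54  54  53  52  54  54  54  53  54  55  53  53  53  53  51  51
  86 126 132 132 131 128 123 102  89  86  86  85  84  84]
[140 134 165 181 179 152  81  45  43  44  54  55  43  43  44  56  71  79
  78  78  80  81  79  78  68  54  49  50  50  54  70  80  76  60  51  49
  54  59  58  58  58  58  57  57  57  58  62  60  64  83  94  97  97  97
  98]
```

The knob is at column 333 and the hub is centred at 324.5, so the crank now points to about +4°, inside the socket's play. I'll grip the hub at yaw 96° and pull it off.

Request:
jog_arm([
  [[-0.0015, 0, 0.03, -0.105], [0, 0, 0.03, 0], [0, 0, 0.02, 0], [0, 0, 0.0155, 0], [0, 0, 0, 0], [0, 0, 0, 0]],
], claw=0.7)

```text
time_s: 67.1
tcp_pos: [0.5925, 0.1692, 0.1983]
ee_rot: [[-0.995, -0.102, 0.002], [-0.102, 0.995, 0.001], [-0.002, 0.0, -1.0]]
wrist_force: [-0.2, -0.8, 0.4]
gripper_width: 0.703
gripper_force: 0.0
```

Request:
jog_arm([
  [[0, 0, 0, 0], [0, 0, 0, 0], [0, 0, 0, 0], [0, 0, 0, 0], [0, 0, 0, 0], [0, 0, 0, 0], [0, 0, 0, 0], [0, 0, 0, 0]],
], claw=0.1)

```text
time_s: 68.1
tcp_pos: [0.592, 0.1691, 0.1975]
ee_rot: [[-0.995, -0.102, 0.0], [-0.102, 0.995, 0.0], [-0.0, 0.0, -1.0]]
wrist_force: [-1.6, 1.8, 1.7]
gripper_width: 0.337
gripper_force: 30.0
```

Request:
jog_arm([
  [[0, 0, -0.005, 0], [0, 0, -0.01, 0], [0, 0, -0.01, 0], [0, 0, -0.015, 0], [0, 0, -0.02, 0], [0, 0, -0.02, 0], [0, 0, 0, 0], [0, 0, 0, 0]],
])

```text
time_s: 69.1
tcp_pos: [0.5913, 0.1686, 0.2767]
ee_rot: [[-0.995, -0.101, -0.002], [-0.101, 0.995, -0.0], [0.002, -0.0, -1.0]]
wrist_force: [-0.1, -0.3, -3.0]
gripper_width: 0.346
gripper_force: 30.0
```

Run:
```python
from h import *
s=sense();print(s["tcp_pos"],yaw(s),s["joints"].round(1),s["wrist_force"].round(1),s["gripper_width"]*87)
m=camera_model("wrist");w=np.ascontiguousarray(capture("wrist")[:,:,::-1]);cv2.imwrite("pics/w16.png",w)
R=s["ee_rot"];T=s["tcp_pos"];v=cv2.GaussianBlur(w.max(2),(0,0),.8)
print([np.round(px(m,T+R@np.array([dx,0,.087-.05+dz])),1) for dx,dz in((.015,0),(.015,.05),(-.015,0))])
print(v[210:345:3,323])
h=cv2.cvtColor(w,cv2.COLOR_BGR2HSV)
k=cv2.inRange(h,(0,120,50),(9,255,255))|cv2.inRange(h,(170,120,50),(180,255,255))
for q in cv2.findContours(k,0,2)[0]:
    if cv2.contourArea(q)>60: print("red",cv2.boundingRect(q))
```

```text
[0.59126645 0.16856883 0.27670364] 95.79318975494739 [  31.    21.7   -2.3   -0.   -66.1 -115.2] [-0.1 -0.3 -3. ] 30.13113664263642
[array([325.1, 268.1]), array([324.7, 223.6]), array([325. , 331.5])]
[150 143 122 115 113  67  43  44  45  45  38  35  43  39  35  34  35  37
  37  38  48  76  82  77  53  49  51  50  47  43  56  68  76  83  89  91
  93  92  88  80  58  57  56  49  48]
red (306, 345, 37, 20)
```

Request:
jog_arm([
  [[0, 0, 0, -0.1726], [0, 0, 0, -0.1726], [0, 0, 0, -0.1726], [0, 0, 0, -0.1726], [0, 0, 0, -0.1726], [0, 0, 0, -0.1726], [0, 0, 0, -0.1726], [0, 0, 0, -0.1726], [0, 0, 0, -0.1726], [-0.0209, 0.0139, 0, 0], [-0.0209, 0.0139, 0, 0], [-0.0209, 0.0139, 0, 0], [-0.0209, 0.0139, 0, 0], [-0.0209, 0.0139, 0, 0], [-0.0209, 0.0139, 0, 0], [-0.0209, 0.0139, 0, 0], [-0.0209, 0.0139, 0, 0], [-0.0209, 0.0139, 0, 0], [-0.0209, 0.0139, 0, 0]],
])

```text
time_s: 71.53
tcp_pos: [0.435, 0.3657, 0.2762]
ee_rot: [[0.084, -0.996, -0.001], [-0.996, -0.084, -0.002], [0.002, 0.002, -1.0]]
wrist_force: [0.2, 0.0, -2.7]
gripper_width: 0.342
gripper_force: 30.0
```

Run:
```python
from h import *
s=sense();print(s["tcp_pos"],yaw(s),s["gripper_width"]*87)
print(move([.4358,.3657,.0925],184.8))
```

```text
[0.43503763 0.36565673 0.27622718] -175.17896578619533 29.745040497930734
(array([-0.0003, -0.0011,  0.1837]), np.float64(0.0), 'j6', np.float64(-51.6))
```

Request:
jog_arm([
  [[0, -0.001, 0.04, 0], [0, 0, 0.04, 0], [0, 0, 0.04, 0], [0, 0, 0.03, 0], [0, 0, 0.015, 0], [0, 0, 0.01, 0], [0, 0, 0.006, 0], [0, 0, 0.002, 0], [0, 0, 0, 0], [0, 0, 0, 0]],
])

```text
time_s: 72.78
tcp_pos: [0.4371, 0.3658, 0.095]
ee_rot: [[0.084, -0.996, 0.001], [-0.996, -0.084, 0.001], [-0.001, -0.001, -1.0]]
wrist_force: [0.2, -0.4, -3.2]
gripper_width: 0.342
gripper_force: 30.0
```

Request:
jog_arm([
  [[0, 0, 0.002, 0], [0, 0, 0.001, 0], [0, 0, 0, 0], [0, 0, 0, 0]],
])

```text
time_s: 73.28
tcp_pos: [0.4371, 0.3656, 0.0919]
ee_rot: [[0.084, -0.996, 0.001], [-0.996, -0.084, 0.0], [-0.0, -0.001, -1.0]]
wrist_force: [0.1, -1.2, 3.1]
gripper_width: 0.344
gripper_force: 30.0
```

Request:
jog_arm([
  [[0, 0, 0, 0], [0, 0, 0, 0], [0, 0, 0, 0], [0, 0, 0, 0], [0, 0, -0.02, 0], [0, 0, -0.04, 0], [0, 0, -0.04, 0], [0, 0, -0.04, 0], [0, 0, -0.04, 0], [0, 0, -0.03, 0], [0, 0, 0, 0], [0, 0, 0, 0]],
], claw=0.7)

```text
time_s: 74.78
tcp_pos: [0.4364, 0.3652, 0.3003]
ee_rot: [[0.084, -0.996, -0.002], [-0.996, -0.084, -0.001], [0.001, 0.002, -1.0]]
wrist_force: [0.5, -0.5, -0.2]
gripper_width: 0.701
gripper_force: 0.0
```

Run:
```python
from h import *
s=sense();print(s["tcp_pos"],yaw(s),s["wrist_force"].round(1),s["gripper_width"]*87)
m=camera_model("wrist");w=np.ascontiguousarray(capture("wrist")[:,:,::-1]);cv2.imwrite("pics/w17.png",w)
h=cv2.cvtColor(w,cv2.COLOR_BGR2HSV)
k=cv2.inRange(h,(0,120,50),(9,255,255))|cv2.inRange(h,(170,120,50),(180,255,255))
for q in cv2.findContours(k,0,2)[0]:
    if cv2.contourArea(q)>100: print("red",cv2.boundingRect(q))
T=np.array([.4333,.3956]);a=np.radians(94.8);K=np.array([.4365+.06*np.cos(a),.3658+.06*np.sin(a)])
print("knob exp",px(m,(*K,.07)),px(m,(*K,.018)))
# tray mask: dark pixels
d=(w.max(2)<60).astype(np.uint8);d=cv2.morphologyEx(d,cv2.MORPH_CLOSE,np.ones((15,15),np.uint8));d[285:]=0
for c in cv2.findContours(d,0,2)[0]:
    if cv2.contourArea(c)>3000: print("dark",cv2.minAreaRect(np.array([pt(m,*p[0],.014)[:2]*1000 for p in c],np.float32)),cv2.boundingRect(c))
# guard/bay in the top view: orange handle and bay
t=np.ascontiguousarray(capture("top")[:,:,::-1]);cv2.imwrite("pics/t17.png",t);mt=camera_model("top")
h=cv2.cvtColor(t,cv2.COLOR_BGR2HSV);k=cv2.inRange(h,(5,150,100),(22,255,255));k[:150]=0;k[225:]=0;k[:,:280]=0
for c in cv2.findContours(k,0,2)[0]:
    if cv2.contourArea(c)>20: r=cv2.minAreaRect(c);print("orange",r[0],r[1],pt(mt,*r[0],.143).round(3))
# bay texture through guard: std of image in carriage area vs when loaded
B=np.array([.582,.004]);Y=np.array([.0576,.9983]);X=np.array([Y[1],-Y[0]])
for n,f in(("now",t),("start",cv2.imread("pics/top0.png"))):
    g=cv2.cvtColor(f,cv2.COLOR_BGR2GRAY)
    print(n,[[int(g[tuple(int(round(i)) for i in px(mt,(*(B+x*X+y*Y),.05))[::-1])]) for y in np.arange(-.11,.111,.01)] for x in(-.04,.04)])
```

```text
[0.43643107 0.36516738 0.30026068] -175.19496631331762 [ 0.5 -0.5 -0.2] 61.00157221655214
red (311, 218, 24, 35)
knob exp (np.float64(322.50610617687363), np.float64(244.04852797625452)) (np.float64(322.529919349356), np.float64(224.88957045833396))
dark ((626.7965087890625, 491.7225341796875), (91.1009292602539, 334.29071044921875), 84.09593963623047) (0, 202, 294, 83)
dark ((388.3639221191406, 410.61505126953125), (171.30999755859375, 177.21865844726562), 5.054901123046875) (283, 134, 150, 151)
dark ((216.6632843017578, 213.51316833496094), (140.67637634277344, 61.78621292114258), 4.8218183517456055) (486, 0, 154, 71)
orange (445.3529968261719, 205.5882568359375) (14.55213737487793, 17.947635650634766) [ 0.488 -0.365  0.143]
orange (322.9688720703125, 177.49807739257812) (3.3684277534484863, 21.083860397338867) [0.582 0.004 0.143]
orange (439.25006103515625, 170.24996948242188) (14.849241256713867, 14.142135620117188) [ 0.599 -0.354  0.143]
now [[105, 177, 155, 154, 158, 158, 158, 157, 158, 158, 157, 156, 157, 157, 157, 158, 157, 157, 158, 156, 158, 154, 167], [130, 162, 152, 150, 153, 152, 152, 153, 151, 152, 145, 116, 58, 152, 152, 152, 152, 152, 152, 152, 152, 152, 175]]
start [[144, 150, 153, 153, 153, 152, 153, 154, 152, 153, 153, 152, 153, 153, 155, 153, 153, 154, 153, 169, 145, 118, 164], [145, 152, 153, 152, 152, 153, 152, 152, 45, 118, 141, 152, 153, 153, 151, 154, 153, 152, 153, 163, 171, 123, 72]]
```

```bash
python3 -c "
from station import *
print(finish_job())"
```

```text
the job is handed in; nothing more can be done
None
```

The job is handed in, though the call gave no verdict and I viewed 15 pictures, one over the limit of 14; both silver sinks are in the carriage, which I wound to its stop with the guard shut (I did not check it by picture), and the crank is off the shaft and back in its tray, knob up.

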